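# Load the die block and crank the roller press

### The job

Seat the die block whose two holes fit the dowel pins on the press's bed fully down on those pins, and let go of it. Then take the crank handle and turn it clockwise at a steady, unhurried pace, keeping hold of it over the heavy point in every turn so that it neither races nor runs back, until the bed has gone all the way through to its far stop with the block still seated. Let go of the handle so that everything is at rest, and leave the other goods where they are.

Things in the scene. Friction and masses are not known exactly. Their poses are not given: they have to be found in the camera images.
- die_mid (a point): Centre (half-way up) of the right die block: a loose wooden block 45 mm (its x) by 110 mm (its y) by 18 mm tall, 0.16 kg, lying flat on the table, with two 10 mm through holes on its long centre line, 75 mm apart (at y = -37.5 and +37.5 mm). It fits either way round.
- die_other_mid (a point): Centre of the wrong die block, same wood and outside size, but its two holes are only 47 mm apart. Stays where it is.
- bed_seat (a point): Top face of the press's sliding bed, midway between its two dowel pins, 50 mm above the table. Bed 84 mm (x) by 140 mm (y). Pins 8 mm thick, 11 mm tall, chamfered, at y = -37.5 and +37.5 mm. The bed travels along its own -y under a roller whose 141 mm high cheeks begin 95 mm from this point at the start; the roller clears a seated block by 2.5 mm, an unseated one jams.
- bed (a joint): Travel of the bed in m: 0 at the start (loading position), 0.2125 at the far stop. Geared to the crank: 0.105 m a turn, 0.0167 m a radian.
- crank (a joint): Crank angle in rad: 0 at the start, growing clockwise seen from the handle's end; far stop at about 12.7. A half-moon weight pulls the crank back to each whole turn (0, 6.28, 12.57): climbing needs about 6 to 10 N at the handle, most at the quarter turn; past the half turn it pushes ahead as hard. Released between whole turns it swings away fast; within 0.3 rad of one it settles there.
- crank_hub (a point): Point on the crank's axis, level with point handle_mid. Its z axis is the crank axis, leaning 28 degrees from vertical, away from the robot towards the roller; its -x points from the axis to the handle (straight uphill, robot side, at the start). The sloping gear box face lies 80 mm below it along the axis.
- handle_mid (a point): Point inside the crank handle: a wooden sleeve 22 mm thick, along z (parallel to the crank axis, 55 mm from it), its free end 24 mm above and its foot 30 mm below this point. It spins freely, so it can be held without turning the gripper. At the start a carrying bar 20 mm thick crosses 42 mm nearer the robot and 64 mm higher than this point (265 mm over the table), in the way of a gripper that comes straight down.
- giftbox_a: Flat gift box 90 x 110 x 24 mm, loose bystander; origin under its centre.
- giftbox_b: Flat gift box 120 x 90 x 24 mm, loose bystander; origin under its centre.
- tape_roll: Cardboard tape roll, 72 mm across, 24 mm tall, loose bystander; origin under its centre.
- glue: White glue bottle 40 mm across, 90 mm tall, loose bystander; origin under its centre.
- brush: Brush 150 mm long, lying, loose bystander.
- bead_cup: Steel cup 60 mm across, 50 mm tall, loose bystander; origin under its centre.

How it is judged:
By the outcome, as a careful person would: the job done as asked, in the order asked, and still so for the second after the job is handed in, with the robot touching nothing.
It also fails if it takes over 72 s, if anything falls off the work surface, if the arm or the gripper's body presses on something with over 40 N, if the wrist force passes 120 N, or if a joint passes its speed limit or range.

### The arm

A 6-joint arm with a two-finger parallel gripper is mounted at the origin on the work surface. World frame = base frame: x ahead of the robot, y to its left, z up, the work surface at z = 0. Lengths are in m, angles in rad, forces in N, time in s.
With the tool pointing down it reaches from about 0.25 to 0.725 m from the base axis. Payload 9.7 kg.
Tool frame: the origin (TCP) lies on the centre line of the jaws, within the pads' length; the fingertips stand 19 mm ahead of it and the grasp point (between the pads) is the TCP; z points along the fingers, y is the direction in which the jaws open and shut (so a half turn about z gives the same grasp; the last joint's range is limited). The gripper opens to 85 mm and grips with 20 to 120 N. Pads are 22 mm wide; open, the fingers measure 114 mm over their backs; the gripper's body (76 mm by 85 mm) begins 54 mm behind the grasp point. The pads swing forward as they close: fully open they stand 13 mm farther back than shut.
Start: joints at [1.254, 0.087, 0.176, 1.66, 0, 1.571], TCP at [0.171, 0.523, 0.25] pointing down, gripper open.
Joint ranges: [-3.13, 3.13], [-0.85, 1.81], [-1.15, 1.24], [-2.2, 2.28], [-1.44, 1.52], [-3.14, 3.14]. Speed limits (rad/s): [2.22, 2.22, 2.57, 3.14, 3.14, 3.14].

### API

Orientations are given as a rotation vector (axis times angle).
In Python, from station import arm, viewer gives the robot as it stands.
- The arm moves only by the tool carry_out, never from a script. Its argument "deltas" is a list of rows, each a list of 7 numbers: the turn, a rotation vector about the tool's x, y, z in rad, then the shift along the tool's x, y, z in cm, then the opening, from -1 (shut) to 1 (fully open), so that 0 is half open. A call has 1 to 20 rows; each row is the pose to reach, as a shift and turn from the pose commanded when the call began, along the tool's axes at that moment; what a row does not reach only later rows make up. A row lasts 1/12 s, in which the tool goes at most 41.7 mm and 7.16 degrees, less where a joint would pass 70% of its speed; a pose out of reach is approached as far as the arm can. A call with a gripper value outside its range is refused whole. The fingers move at their own pace and stop on an object; "force" is the grip in N (left out, the last holds). Time passes only in rows, so rows that repeat a pose let the fingers close. It gives the time, the measured TCP pose, the force and the opening at its end, in the units of the state.
- arm.read_state(): the state, without advancing time (a new reading comes with each control period).
- viewer.camera(name): name is "scene" or "top" or "wrist"; returns a dict with "frame" (400x640x3 uint8, red, green, blue), "fx", "fy", "cx", "cy" (pixels), "T" (4x4, takes a point from camera to world coordinates); the wrist camera has in their place "hand_eye" (4x4, takes a point from camera to tool coordinates, whose origin is the TCP and whose axes are the flange's). Camera axes: x right, y down, z forward; pixel columns grow to the right and rows downward; lengths in m; the calibration is good to about 2 mm. A picture is of the moment at which its call begins: read the wrist's pose just before it. There is no depth.
- arm.hand_in(): hands the job in, once; it reports no verdict.
The state is a dict: "time_s": time; "joint_positions": joint angles; "joint_velocities": joint speeds; "joint_efforts": joint torques, N m; "tool_pos": TCP position; "tool_rot": TCP orientation; "contact_force": force on the tool from outside, world axes, zero at the start; "wrist_torque": the same for the moment, N m; "gripper_width": opening from 0.0 (shut) to 1.0 (fully open).
Only numpy, scipy, OpenCV 4.12 (cv2) and the standard library are available. Lean on these libraries where they do the work, as an engineer would, in place of code of your own. Each camera call takes 0.05 s, during which the arm holds its last target.

## Working session

There is one attempt and no reset: what is moved stays moved. The work goes in short steps, Python scripts to look and compute and a tool call to move; the robot and the scene stay as the last step left them, time stands still between calls to the robot, and variables do not carry over. Pictures are saved under pics/ and viewed, and the job is handed in when it is done.

Besides the shell and the picture viewer there is one more tool, called after ">>>" by a JSON object that holds its "op" and its "data". carry_out: Moves the arm, as the interface text tells. Its arguments: {"type":"object","properties":{"deltas":{"type":"array","items":{"type":"array","items":{"type":"number"}}},"force":{"type":"number"}},"required":["deltas"]}

```bash
ls; mkdir -p pics; python3 - <<'E'
from station import arm, viewer
import cv2, numpy as np
s=arm.read_state(); print(s)
for n in ["scene","top","wrist"]:
    c=viewer.camera(n); cv2.imwrite(f"pics/{n}0.png",c["frame"][:,:,::-1])
    print(n,{k:(np.round(v,4).tolist() if k!="frame" else 0) for k,v in c.items()})
E
```

```text
pics
{'time_s': 0.0, 'joint_positions': array([ 1.25399399e+00,  8.74626353e-02,  1.75117189e-01,  1.65980229e+00,
       -1.17804833e-05,  1.57080686e+00]), 'joint_velocities': array([-3.05343091e-03,  1.03267355e-03,  1.45975627e-04, -1.16904004e-03,
       -9.25065808e-05,  1.78938753e-06]), 'joint_efforts': array([-8.07915385e-04, -5.20388818e+01,  4.64803541e+01,  1.65053486e-02,
       -4.34803997e-05,  1.30787822e-05]), 'tool_pos': array([0.17127875, 0.52242922, 0.24957295]), 'tool_rot': array([-4.95537967e-01, -3.10205995e+00,  2.09899212e-03]), 'contact_force': array([ 0.64068235, -0.37412171,  0.49853974]), 'wrist_torque': array([-0.01767839, -0.02350041, -0.00715694]), 'gripper_width': 1.0001287495446947}
scene {'frame': 0, 'fx': 449.5394, 'fy': 449.5394, 'cx': 319.4772, 'cy': 204.3261, 'T': [[-0.7954, 0.3799, -0.4723, 1.1677], [0.6061, 0.4993, -0.6191, 0.7594], [0.0006, -0.7787, -0.6274, 0.9476], [0.0, 0.0, 0.0, 1.0]]}
top {'frame': 0, 'fx': 370.1666, 'fy': 370.1666, 'cx': 319.88, 'cy': 197.6363, 'T': [[-0.004, -0.9742, 0.2258, 0.29], [-1.0, 0.0037, -0.0018, -0.042], [0.0009, -0.2258, -0.9742, 1.2675], [0.0, 0.0, 0.0, 1.0]]}
wrist {'frame': 0, 'fx': 331.9498, 'fy': 331.9498, 'cx': 325.1164, 'cy': 205.9816, 'hand_eye': [[0.0006, -0.9467, -0.3221, 0.0837], [1.0, 0.0003, 0.001, 0.0001], [-0.0009, -0.3221, 0.9467, -0.1241], [0.0, 0.0, 0.0, 1.0]]}
```

View pics/scene0.png

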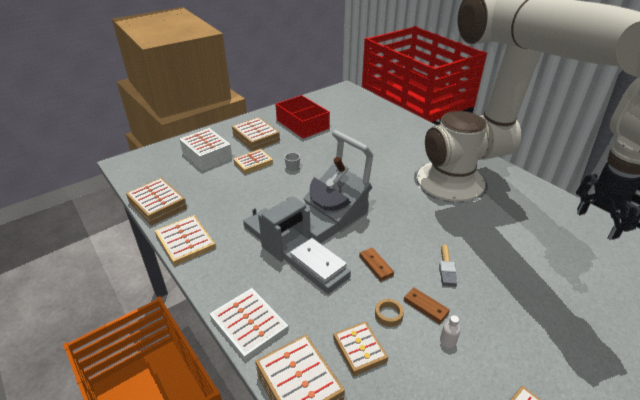

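View pics/top0.png

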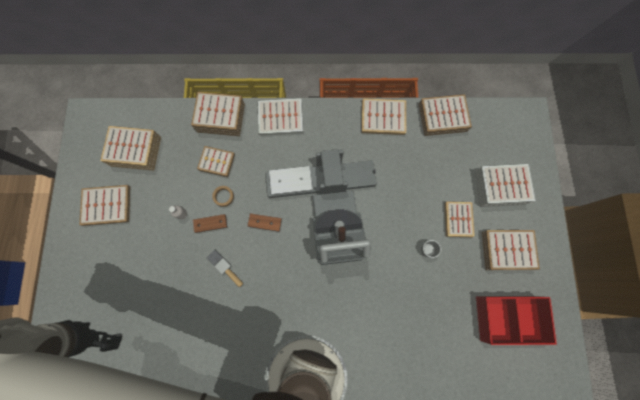

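View pics/wrist0.png

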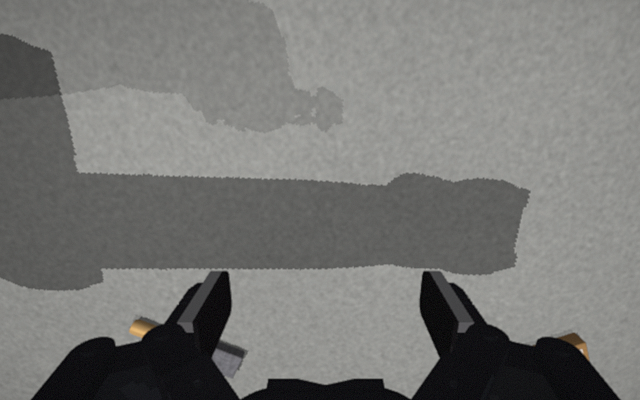

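The scene view shows two brown die blocks near (376,263) and (427,305), and the press with its white bed near (318,262). In the top view the blocks are at (210,224) and (265,222), the bed at (290,181) and the crank handle at about (340,230). I'll zoom in.

```bash
python3 - <<'E'
import cv2, numpy as np
t=cv2.imread("pics/top0.png"); s=cv2.imread("pics/scene0.png")
a=cv2.resize(t[150:275,170:390],None,fx=3.6,fy=3.6,interpolation=cv2.INTER_CUBIC); cv2.imwrite("pics/topz.png",a)
b=cv2.resize(s[120:340,240:480],None,fx=2.7,fy=2.7,interpolation=cv2.INTER_CUBIC); cv2.imwrite("pics/scenez.png",b)
E
```

```text
(no output)
```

View pics/topz.png

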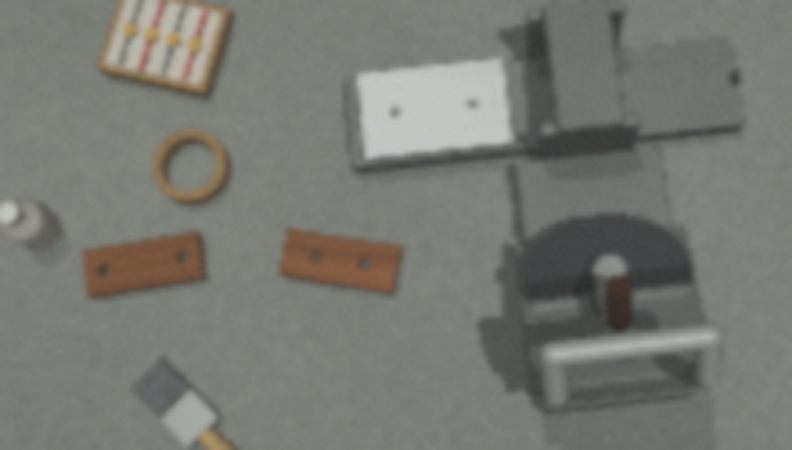

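View pics/scenez.png

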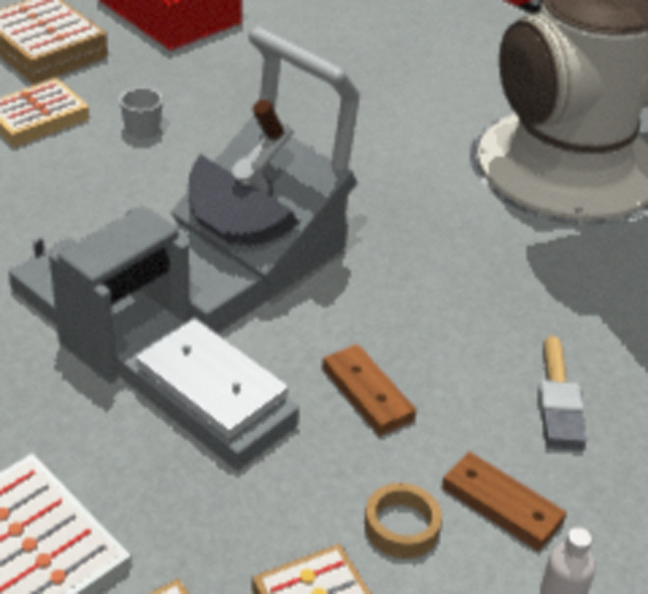

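The right die is the left one in the top view: its holes at zoomed (103,270) and (182,257) are far apart, while the other block's are close together. I'll measure both cameras.

```bash
cat > h.py <<'E'
import numpy as np
from scipy.spatial.transform import Rotation as R
K={"scene":(449.5394,319.4772,204.3261,np.array([[-0.7954,0.3799,-0.4723,1.1677],[0.6061,0.4993,-0.6191,0.7594],[0.0006,-0.7787,-0.6274,0.9476],[0,0,0,1]])),
"top":(370.1666,319.88,197.6363,np.array([[-0.004,-0.9742,0.2258,0.29],[-1.0,0.0037,-0.0018,-0.042],[0.0009,-0.2258,-0.9742,1.2675],[0,0,0,1]]))}
def ray(n,uv,T=None):
    if n=="wrist": f,cx,cy=331.9498,325.1164,205.9816
    else: f,cx,cy,T=K[n]
    return T[:3,3],T[:3,:3]@np.array([(uv[0]-cx)/f,(uv[1]-cy)/f,1])
def onz(n,uv,z,T=None):
    o,d=ray(n,uv,T); return o+d*(z-o[2])/d[2]
def tri(obs):
    A=np.zeros((3,3));b=np.zeros(3)
    for o in obs:
        p,d=ray(*o); d=d/np.linalg.norm(d);M=np.eye(3)-np.outer(d,d);A+=M;b+=M@p
    x=np.linalg.solve(A,b)
    res=[np.linalg.norm((np.eye(3)-np.outer(d/np.linalg.norm(d),d/np.linalg.norm(d)))@(x-p)) for p,d in (ray(*o) for o in obs)]
    return x,res
def proj(n,P,T=None):
    if n=="wrist": f,cx,cy=331.9498,325.1164,205.9816
    else: f,cx,cy,T=K[n]
    q=np.linalg.inv(T)@np.append(P,1); return np.array([f*q[0]/q[2]+cx,f*q[1]/q[2]+cy])
HE=np.array([[0.0006,-0.9467,-0.3221,0.0837],[1.0,0.0003,0.001,0.0001],[-0.0009,-0.3221,0.9467,-0.1241],[0,0,0,1]])
def TT(s):
    T=np.eye(4);T[:3,:3]=R.from_rotvec(s["tool_rot"]).as_matrix();T[:3,3]=s["tool_pos"];return T
def delta(s,p,Rm):
    "pose delta in tool axes: rotvec, cm"
    T=TT(s); return np.round(R.from_matrix(T[:3,:3].T@Rm).as_rotvec(),4), np.round(T[:3,:3].T@(np.array(p)-T[:3,3])*100,2)
def rows(s,p,Rm):
    a,b=delta(s,p,Rm); n=max(np.linalg.norm(b)/4.17,np.degrees(np.linalg.norm(a))/7.16); return a,b,"min rows %.1f"%n
E
python3 - <<'E'
from h import *
tz=lambda u,v:((u+.5)/3.6-.5+170,(v+.5)/3.6-.5+150)
sz=lambda u,v:((u+.5)/2.7-.5+240,(v+.5)/2.7-.5+120)
for nm,a,b,z in [("die1",(103,270),(471,474),.018),("die2",(182,257),(539,515),.018),("p1",(395,110),(236,385),.061),("p2",(473,101),(186,347),.061)]:
    print(nm,onz("top",tz(*a),z).round(4), onz("scene",sz(*b),z).round(4))
# note order for scene
for nm,a,b in [("handle top",(620,278),(262,107)),("handle low",(620,322),(272,132)),("hub",(610,264),(244,172)),("barL",(548,354),(350,88)),("barR",(712,337),(260,37))]:
    print(nm,*tri([("top",tz(*a)),("scene",sz(*b))]))
E
```

```text
die1 [0.4868 0.3704 0.018 ] [0.5009 0.2968 0.018 ]
die2 [0.4989 0.2964 0.018 ] [0.4861 0.3701 0.018 ]
p1 [0.6307 0.0926 0.061 ] [0.6356 0.0961 0.061 ]
p2 [0.6392 0.0194 0.061 ] [0.6435 0.022  0.061 ]
handle top [ 0.446398   -0.10517053  0.21370733] [np.float64(0.002117905808141016), np.float64(0.0021179058081409736)]
handle low [ 0.42010003 -0.11068118  0.16559319] [np.float64(0.002355090000620602), np.float64(0.002355090000620591)]
hub [ 0.47085081 -0.10237884  0.13727802] [np.float64(0.0008945729958918144), np.float64(0.0008945729958918175)]
barL [ 0.38048699 -0.04395474  0.24450825] [np.float64(0.006572952422626498), np.float64(0.006572952422626431)]
barR [ 0.39546081 -0.17227898  0.2529783 ] [np.float64(0.0015508298351496746), np.float64(0.0015508298351496186)]
```

```bash
python3 - <<'E'
from h import *
from station import arm
s=arm.read_state()
d1=np.array([.4868,.3704]);d1=(d1+[.4861,.3701])/2; d2=(np.array([.4989,.2964])+[.5009,.2968])/2
c=(d1+d2)/2; v=(d1-d2)/np.linalg.norm(d1-d2); print(c,np.linalg.norm(d1-d2),np.degrees(np.arctan2(v[1],v[0]))-90)
x=np.array([v[0],v[1],0]); 
# tool x = +local y, tool z down, tool y = z x x
z=np.array([0,0,-1]); y=np.cross(z,x); Rm=np.c_[x,y,z]; print(y, TT(s)[:3,:3].round(3).tolist())
print(rows(s,[*c,.13],Rm))
tz=lambda u,v:((u+.5)/3.6-.5+170,(v+.5)/3.6-.5+150)
print("tape",onz("top",tz(191,166),.012),"glue",onz("top",tz(14,214),.09))
E
```

```text
[0.493175 0.333425] 0.07486805059569802 10.349338732307885
[0.9837307 0.1796494 0.       ] [[-0.95, 0.312, -0.0], [0.312, 0.95, -0.001], [0.0, -0.001, -1.0]]
(array([-9.0000e-04,  5.0000e-04,  1.0734e+00]), array([-36.48,  -7.93,  11.98]), 'min rows 9.4')
tape [0.58903157 0.29432699 0.012     ] glue [0.5266368  0.43028069 0.09      ]
```

>>> {"op": "carry_out", "data": {"deltas": [[0,0,0.1,-3.5,-0.8,1.2,0.4],[0,0,0.2,-7,-1.6,2.4,0.4],[0,0,0.3,-10.5,-2.4,3.6,0.4],[0,0,0.41,-14,-3.2,4.8,0.4],[0,0,0.52,-17.5,-4,6,0.4],[0,0,0.63,-21,-4.8,7.2,0.4],[0,0,0.74,-25,-5.6,8.4,0.4],[0,0,0.85,-29,-6.5,9.6,0.4],[0,0,0.96,-33,-7.3,10.8,0.4],[0,0,1.073,-36.5,-7.9,12,0.4],[0,0,1.073,-36.5,-7.9,12,0.4],[0,0,1.073,-36.5,-7.9,12,0.4]]}}

```text
time_s: 1.15
tool_pos: [0.4944, 0.3322, 0.1286]
tool_rot: [-2.015, -2.409, 0.004]
contact_force: [-0.7, 0.4, -0.2]
gripper_width: 0.702
```

```bash
cat > look.py <<'E'
import sys,cv2,numpy as np
from h import *
from station import arm,viewer
def look(name):
    s=arm.read_state(); c=viewer.camera("wrist"); cv2.imwrite(f"pics/{name}.png",c["frame"][:,:,::-1]); T=TT(s)@HE; np.save(f"pics/{name}_T.npy",T)
    print({k:np.round(s[k],4).tolist() for k in ["time_s","joint_positions","tool_pos","tool_rot","contact_force","gripper_width"]})
if __name__=="__main__": look(sys.argv[1])
E
python3 look.py w1
```

```text
{'time_s': 1.15, 'joint_positions': [0.5916, 0.1863, 0.0517, 1.4389, 0.0001, 1.9844], 'tool_pos': [0.4944, 0.3322, 0.1286], 'tool_rot': [-2.0146, -2.4095, 0.0041], 'contact_force': [-0.6688, 0.4097, -0.2481], 'gripper_width': 0.7015}
```

View pics/w1.png

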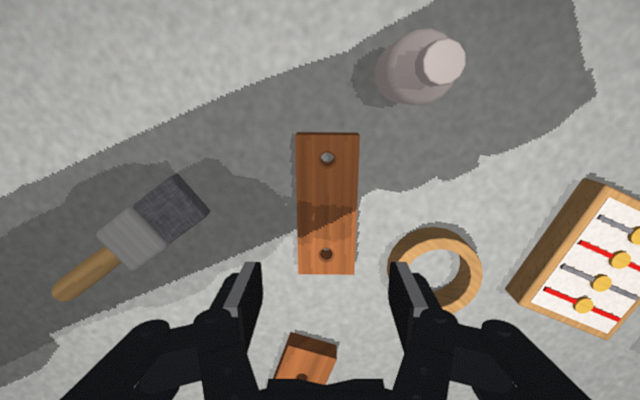

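The die's holes are at (327,157) and (326,254), with the block squarely between the jaws. The wrong block is at the bottom edge.

```bash
python3 - <<'E'
from h import *
from station import arm
s=arm.read_state(); T=np.load("pics/w1_T.npy")
a=onz("wrist",(327,157.5),.018,T);b=onz("wrist",(326,254),.018,T);print(a,b,np.linalg.norm(a-b),(a+b)/2)
c=(a+b)/2;v=(a-b)/np.linalg.norm(a-b);print(np.degrees(np.arctan2(v[1],v[0]))-90)
x=v;z=np.array([0,0,-1]); y=np.cross(z,x); Rm=np.c_[x,y,z]
print(rows(s,[c[0],c[1],.022],Rm))
E
```

```text
[0.48863678 0.37199462 0.018     ] [0.50156127 0.29677536 0.018     ] 0.07632155492396468 [0.49509903 0.33438499 0.018     ]
9.749598848083664
(array([-0.0016,  0.0004,  0.0103]), array([ 0.09,  0.18, 10.76]), 'min rows 2.6')
```

>>> {"op": "carry_out", "data": {"deltas": [[0,0,0.005,0.1,0.1,2,0.4],[0,0,0.01,0.1,0.2,4,0.4],[0,0,0.01,0.1,0.2,6,0.4],[0,0,0.01,0.1,0.2,8,0.4],[0,0,0.01,0.1,0.2,9.5,0.4],[0,0,0.01,0.1,0.2,10.3,0.4],[0,0,0.01,0.1,0.2,10.7,0.4],[0,0,0.01,0.1,0.2,10.7,0.1],[0,0,0.01,0.1,0.2,10.7,-0.3],[0,0,0.01,0.1,0.2,10.7,-0.3],[0,0,0.01,0.1,0.2,10.7,-0.3],[0,0,0.01,0.1,0.2,10.7,-0.3]], "force": 40}}

```text
time_s: 2.2
tool_pos: [0.4956, 0.3355, 0.024]
tool_rot: [2.023, 2.403, 0.002]
contact_force: [-0.4, 1.2, 1.7]
gripper_width: 0.514
```

```bash
python3 - <<'E'
from h import *
from station import arm
s=arm.read_state(); 
p1=np.array([.6332,.0943]);p2=np.array([.6414,.0207]);c=(p1+p2)/2;v=(p1-p2)/np.linalg.norm(p1-p2)
x=np.array([*v,0]);z=np.array([0,0,-1]); y=np.cross(z,x); Rm=np.c_[x,y,z]
print(c,rows(s,[*(c-.08*v),.21],Rm))
E
```

```text
[0.6373 0.0575] (array([ 0.0009, -0.0006,  0.0602]), array([-37.78,   8.76, -18.61]), 'min rows 10.3')
```

>>> {"op": "carry_out", "data": {"deltas": [[0,0,0,0,0,-2,-0.3],[0,0,0,0,0,-5,-0.3],[0,0,0,0,0,-8,-0.3],[0,0,0,-1,0.2,-11,-0.3],[0,0,0,-3,0.7,-14,-0.3],[0,0,0.01,-6,1.3,-16.5,-0.3],[0,0,0.01,-9.5,2.2,-18.2,-0.3],[0,0,0.02,-13,3,-18.6,-0.3],[0,0,0.02,-16.5,3.8,-18.6,-0.3],[0,0,0.03,-20,4.6,-18.6,-0.3],[0,0,0.04,-23.5,5.4,-18.6,-0.3],[0,0,0.05,-27,6.2,-18.6,-0.3],[0,0,0.06,-30.5,7,-18.6,-0.3],[0,0,0.06,-34,7.8,-18.6,-0.3],[0,0,0.06,-36.5,8.5,-18.6,-0.3],[0,0,0.06,-37.8,8.8,-18.6,-0.3],[0,0,0.06,-37.8,8.8,-18.6,-0.3],[0,0,0.06,-37.8,8.8,-18.6,-0.3],[0,0,0.06,-37.8,8.8,-18.6,-0.3]]}}

```text
time_s: 3.78
tool_pos: [0.6461, -0.0214, 0.2093]
tool_rot: [-2.094, -2.342, -0.0]
contact_force: [0.2, -0.9, -1.5]
gripper_width: 0.511
```

```bash
python3 look.py w2
```

```text
{'time_s': 3.7833, 'joint_positions': [-0.0333, 0.3146, 0.3611, 1.6175, 0.0004, 1.4259], 'tool_pos': [0.6461, -0.0214, 0.2093], 'tool_rot': [-2.0938, -2.3415, -0.0001], 'contact_force': [0.2266, -0.9334, -1.462], 'gripper_width': 0.5115}
```

View pics/w2.png

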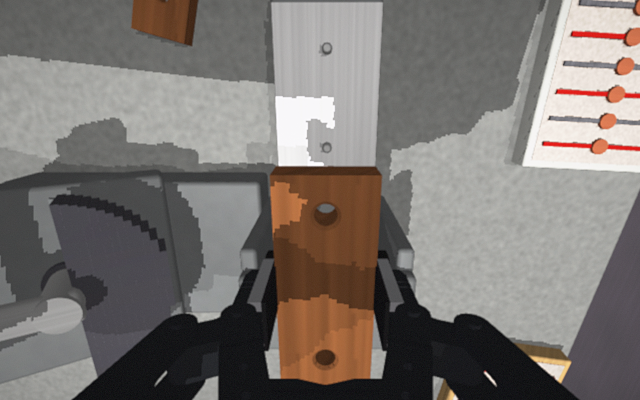

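Both die holes, about (326,213) and (325,357), and both pins, about (326,48) and (326,147), are visible. I'll zoom in for exact centres.

```bash
python3 - <<'E'
import cv2,numpy as np
im=cv2.imread("pics/w2.png")
o=[cv2.resize(im[y-18:y+18,x-18:x+18],None,fx=9,fy=9,interpolation=cv2.INTER_CUBIC) for x,y in [(326,48),(326,147),(326,213),(326,357)]]
for k in o:
    for i in range(0,324,45): cv2.line(k,(i,0),(i,6),(0,0,255),1); cv2.line(k,(0,i),(6,i),(0,0,255),1)
cv2.imwrite("pics/w2z.png",np.vstack([np.hstack(o[:2]),np.hstack(o[2:])])[:, :])
E
```

```text
(no output)
```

View pics/w2z.png

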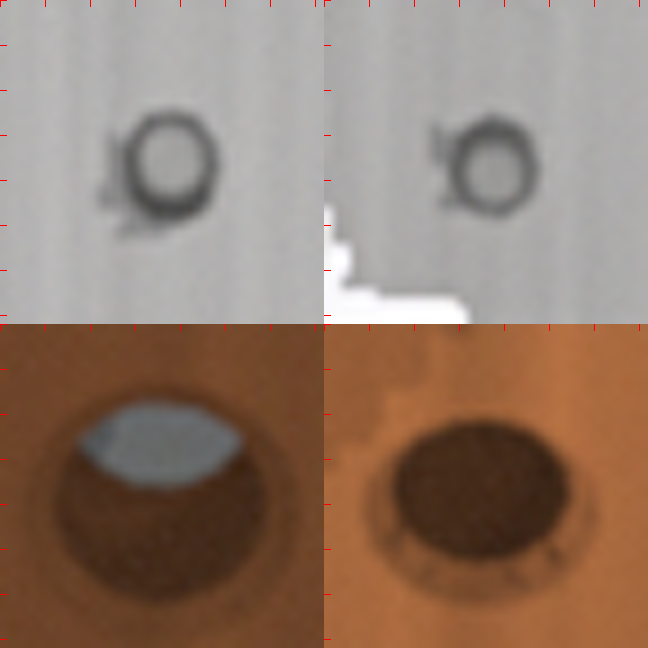

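```bash
python3 - <<'E'
from h import *
from station import arm
s=arm.read_state(); T=np.load("pics/w2_T.npy"); Tt=T@np.linalg.inv(HE)
p1=onz("wrist",(326.5,47.4),.061,T);p2=onz("wrist",(326.4,146.8),.061,T);print(p1,p2,np.linalg.norm(p1-p2))
zt=s["tool_pos"][2]-.006
h1=onz("wrist",(325.6,214.6),zt,T);h2=onz("wrist",(325.0,359.3),zt,T);print(h1,h2,np.linalg.norm(h1-h2))
R3=Tt[:3,:3]
for a,b in((p1,p2),(h1,h2)):
    c=(a+b)/2; print("mid world",c,"tool",(R3.T@(c-s["tool_pos"])*1000).round(2)); v=R3.T@(a-b); print("ang deg",np.degrees(np.arctan2(v[1],v[0])))
E
```

```text
[0.63447845 0.09396633 0.061     ] [0.64275974 0.02060631 0.061     ] 0.07382595591335386
[0.64255521 0.01407252 0.20348998] [ 0.6507643  -0.06111328  0.20348998] 0.0756326223892456
mid world [0.6386191  0.05728632 0.061     ] tool [ 78.71   1.35 148.52]
ang deg -0.048107044020691186
mid world [ 0.64665975 -0.02352038  0.20348998] tool [-2.43  0.31  6.  ]
ang deg 0.16139761170708528
```

>>> {"op": "carry_out", "data": {"deltas": [[0,0,0,2,0,0,-0.3],[0,0,-0.003,5,0.1,0,-0.3],[0,0,-0.003,7.5,0.1,1,-0.3],[0,0,-0.003,8.1,0.1,4,-0.3],[0,0,-0.003,8.1,0.1,7,-0.3],[0,0,-0.003,8.1,0.1,9.5,-0.3],[0,0,-0.003,8.1,0.1,11,-0.3],[0,0,-0.003,8.1,0.1,11.4,-0.3],[0,0,-0.003,8.1,0.1,11.4,-0.3],[0,0,-0.003,8.1,0.1,11.4,-0.3],[0,0,-0.003,8.1,0.1,11.4,-0.3]]}}

```text
time_s: 4.75
tool_pos: [0.6391, 0.0587, 0.0972]
tool_rot: [2.09, 2.343, 0.003]
contact_force: [-0.5, -0.0, -1.4]
gripper_width: 0.512
```

```bash
cat > cams.py <<'E'
import sys,cv2,numpy as np
from h import *
from station import arm,viewer
s=arm.read_state(); print({k:np.round(s[k],4).tolist() for k in ["time_s","tool_pos","contact_force","gripper_width"]})
n=sys.argv[1]
a=viewer.camera("scene")["frame"][:,:,::-1]; b=viewer.camera("wrist")["frame"][:,:,::-1]
cv2.imwrite(f"pics/{n}_s.png",cv2.resize(a[150:300,220:400],None,fx=3.3,fy=3.3,interpolation=cv2.INTER_CUBIC)); cv2.imwrite(f"pics/{n}_w.png",b)
E
python3 cams.py c3
```

```text
{'time_s': 4.75, 'tool_pos': [0.6391, 0.0587, 0.0972], 'contact_force': [-0.5247, -0.0302, -1.3869], 'gripper_width': 0.5124}
```

View pics/c3_s.png

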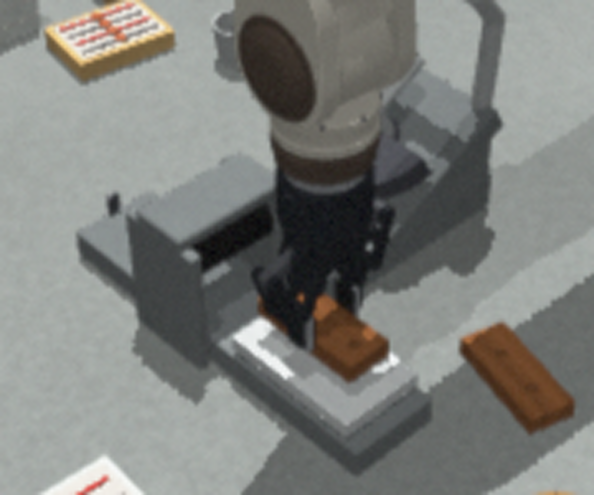

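View pics/c3_w.png

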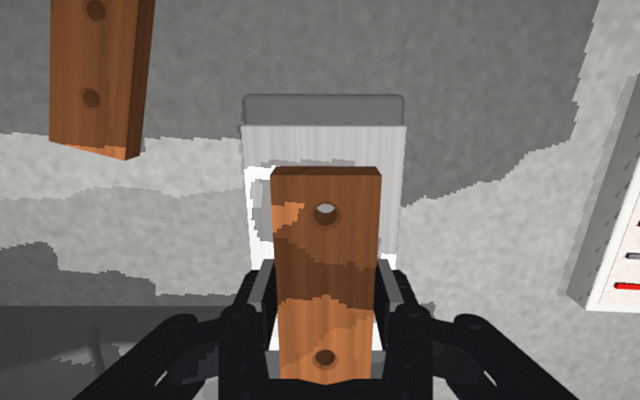

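>>> {"op": "carry_out", "data": {"deltas": [[0,0,0,0.07,-0.09,0,-0.3],[0,0,0,0.07,-0.09,0.3,-0.3],[0,0,0,0.07,-0.09,0.6,-0.3],[0,0,0,0.07,-0.09,0.9,-0.3],[0,0,0,0.07,-0.09,1.1,-0.3],[0,0,0,0.07,-0.09,1.3,-0.3],[0,0,0,0.07,-0.09,1.5,-0.3],[0,0,0,0.07,-0.09,1.5,-0.3]]}}

```text
time_s: 5.52
tool_pos: [0.6372, 0.0588, 0.0796]
tool_rot: [-2.091, -2.344, 0.001]
contact_force: [0.2, -0.3, -2.0]
gripper_width: 0.513
```

```bash
python3 look.py w4
```

```text
{'time_s': 5.5167, 'joint_positions': [0.0921, 0.3023, 0.0957, 1.365, -0.0, 1.5489], 'tool_pos': [0.6372, 0.0588, 0.0796], 'tool_rot': [-2.091, -2.3439, 0.0009], 'contact_force': [0.2324, -0.3484, -2.02], 'gripper_width': 0.5127}
```

>>> {"op": "carry_out", "data": {"deltas": [[0,0,0,0,0,0.2,-0.3],[0,0,0,0,0,0.4,-0.3],[0,0,0,0,0,0.55,-0.3],[0,0,0,0,0,0.65,-0.3],[0,0,0,0,0,0.65,-0.3]]}}

```text
time_s: 5.98
tool_pos: [0.6374, 0.0589, 0.0741]
tool_rot: [2.091, 2.344, 0.0]
contact_force: [-2.3, -0.6, 1.5]
gripper_width: 0.51
```

```bash
python3 cams.py c5
```

```text
{'time_s': 5.9833, 'tool_pos': [0.6374, 0.0589, 0.0741], 'contact_force': [-2.2946, -0.5534, 1.5136], 'gripper_width': 0.5103}
```

View pics/c5_s.png

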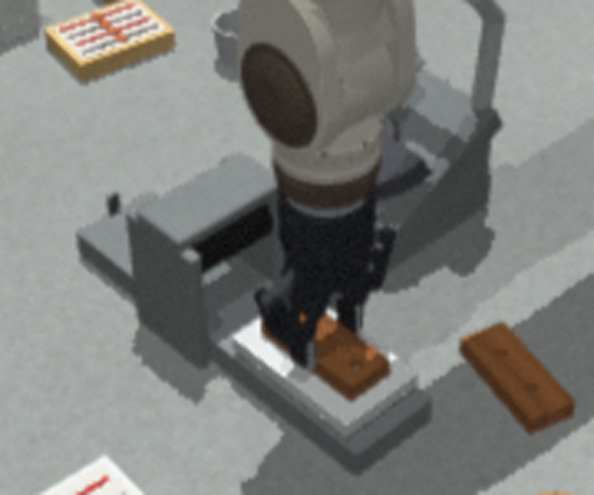

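View pics/c5_w.png

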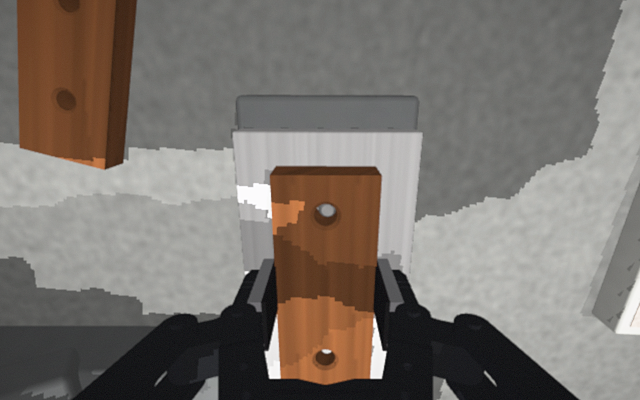

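>>> {"op": "carry_out", "data": {"deltas": [[0,0,0,0,0,0.1,-0.3],[0,0,0,0,0,0.15,-0.3],[0,0,0,0,0,0.15,-0.3],[0,0,0,0,0,0.0,0.1],[0,0,0,0,0,0.0,0.3],[0,0,0,0,0,0.0,0.4],[0,0,0,0,0,0.0,0.4],[0,0,0,0,0,0.0,0.4],[0,0,0,0,0,-1,0.4],[0,0,0,0,0,-3,0.4],[0,0,0,0,0,-6,0.4],[0,0,0,0,0,-9,0.4],[0,0,0,0,0,-9,0.4]]}}

```text
time_s: 7.17
tool_pos: [0.6393, 0.0591, 0.1713]
tool_rot: [2.087, 2.34, 0.01]
contact_force: [0.9, -0.1, 0.6]
gripper_width: 0.699
```

```bash
python3 look.py w6
```

```text
{'time_s': 7.1667, 'joint_positions': [0.0921, 0.2864, 0.2527, 1.5282, -0.0, 1.5489], 'tool_pos': [0.6393, 0.0591, 0.1713], 'tool_rot': [2.0872, 2.3398, 0.0102], 'contact_force': [0.9487, -0.1143, 0.637], 'gripper_width': 0.6985}
```

View pics/w6.png

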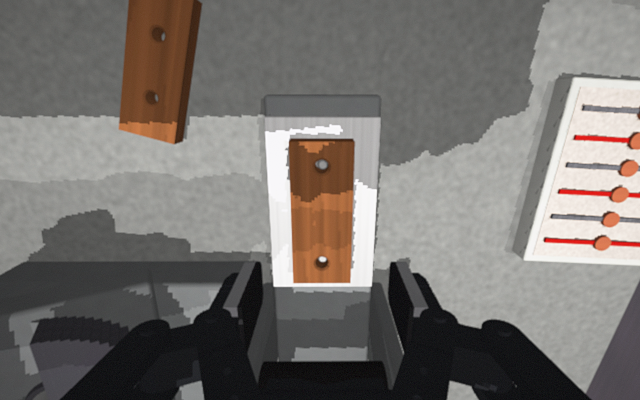

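The die sits with both pins showing centred in its holes, at (321,165) and (321,262), and TCP height at release matched full seating (0.074). Next I'll hover over the crank handle, aligned with the crank axis.

```bash
cat >> h.py <<'E'
YAW=np.radians(6.44); A28=np.radians(28)
PX=np.array([np.cos(YAW),np.sin(YAW),0]); PY=np.array([-np.sin(YAW),np.cos(YAW),0]); Z3=np.array([0,0,1.])
AX=np.sin(A28)*PX+np.cos(A28)*Z3     # crank axis
DN=np.cos(A28)*PX-np.sin(A28)*Z3     # hub x (downhill); handle at hub-0.055*DN at start
RC=np.c_[-DN,PY,-AX]                 # tool x uphill, tool y press +y
E
python3 - <<'E'
from h import *
from station import arm
s=arm.read_state(); print(np.linalg.det(RC))
H=np.array([.433,-.107,.201]); tgt=H+.11*AX
T=TT(s); a,b,n=rows(s,tgt,RC); print(tgt,a,b,n)
# rows: lift 0..; eased
r=[]
N=17
for i in range(1,N+1):
    u=i/N; f=u*u*(3-2*u); 
    lift=min(1,u*2.2); p=T[:3,3]+(tgt-T[:3,3])*f; p[2]=T[2,3]+(tgt[2]-T[2,3])*max(f,min(1,2*u))
    r.append([*np.round(a*u,3),*np.round(T[:3,:3].T@(p-T[:3,3])*100,1),0.1])
print([list(map(float,x)) for x in r])
E
```

```text
1.0000000000000002
[ 0.484316   -0.10120771  0.29812424] [ 0.3878  0.3886 -1.5342] [-14.16 -17.1  -13.08] min rows 13.0
[[0.023, 0.023, -0.09, -0.1, -0.2, -1.5, 0.1], [0.046, 0.046, -0.18, -0.5, -0.6, -3.1, 0.1], [0.068, 0.069, -0.271, -1.2, -1.4, -4.6, 0.1], [0.091, 0.091, -0.361, -2.0, -2.4, -6.1, 0.1], [0.114, 0.114, -0.451, -3.0, -3.5, -7.7, 0.1], [0.137, 0.137, -0.541, -4.0, -4.9, -9.2, 0.1], [0.16, 0.16, -0.632, -5.2, -6.3, -10.7, 0.1], [0.182, 0.183, -0.722, -6.5, -7.8, -12.3, 0.1], [0.205, 0.206, -0.812, -7.7, -9.3, -13.0, 0.1], [0.228, 0.229, -0.902, -8.9, -10.8, -13.0, 0.1], [0.251, 0.251, -0.993, -10.1, -12.2, -13.0, 0.1], [0.274, 0.274, -1.083, -11.2, -13.5, -13.1, 0.1], [0.297, 0.297, -1.173, -12.2, -14.7, -13.1, 0.1], [0.319, 0.32, -1.263, -13.0, -15.7, -13.1, 0.1], [0.342, 0.343, -1.354, -13.6, -16.4, -13.1, 0.1], [0.365, 0.366, -1.444, -14.0, -16.9, -13.1, 0.1], [0.388, 0.389, -1.534, -14.2, -17.1, -13.1, 0.1]]
```

>>> {"op": "carry_out", "data": {"deltas": [[0.02,0.02,-0.09,-0.1,-0.2,-1.5,0.1],[0.05,0.05,-0.18,-0.5,-0.6,-3.1,0.1],[0.07,0.07,-0.27,-1.2,-1.4,-4.6,0.1],[0.09,0.09,-0.36,-2.0,-2.4,-6.1,0.1],[0.114,0.114,-0.45,-3.0,-3.5,-7.7,0.1],[0.137,0.137,-0.54,-4.0,-4.9,-9.2,0.1],[0.16,0.16,-0.63,-5.2,-6.3,-10.7,0.1],[0.182,0.183,-0.72,-6.5,-7.8,-12.3,0.1],[0.205,0.206,-0.81,-7.7,-9.3,-13.0,0.1],[0.228,0.229,-0.9,-8.9,-10.8,-13.0,0.1],[0.251,0.251,-0.99,-10.1,-12.2,-13.0,0.1],[0.274,0.274,-1.08,-11.2,-13.5,-13.1,0.1],[0.297,0.297,-1.17,-12.2,-14.7,-13.1,0.1],[0.319,0.32,-1.26,-13.0,-15.7,-13.1,0.1],[0.342,0.343,-1.35,-13.6,-16.4,-13.1,0.1],[0.365,0.366,-1.44,-14.0,-16.9,-13.1,0.1],[0.388,0.389,-1.534,-14.2,-17.1,-13.1,0.1],[0.388,0.389,-1.534,-14.2,-17.1,-13.1,0.1],[0.388,0.389,-1.534,-14.2,-17.1,-13.1,0.1],[0.388,0.389,-1.534,-14.2,-17.1,-13.1,0.1]]}}

```text
time_s: 8.88
tool_pos: [0.4838, -0.1015, 0.2946]
tool_rot: [0.145, -2.643, 0.037]
contact_force: [0.8, 0.2, 0.4]
gripper_width: 0.553
```

```bash
python3 look.py w7; python3 -c "
from h import *
from station import arm
s=arm.read_state();print(rows(s,np.array([.433,-.107,.201])+.11*AX,RC))"
```

```text
{'time_s': 8.8833, 'joint_positions': [-0.1427, 0.4306, 0.5836, 2.2056, -0.1193, -0.2226], 'tool_pos': [0.4838, -0.1015, 0.2946], 'tool_rot': [0.1446, -2.643, 0.0373], 'contact_force': [0.7943, 0.1875, 0.3825], 'gripper_width': 0.5526}
(array([ 0.0008, -0.0063, -0.0024]), array([ 0.11,  0.03, -0.32]), 'min rows 0.1')
```

View pics/w7.png

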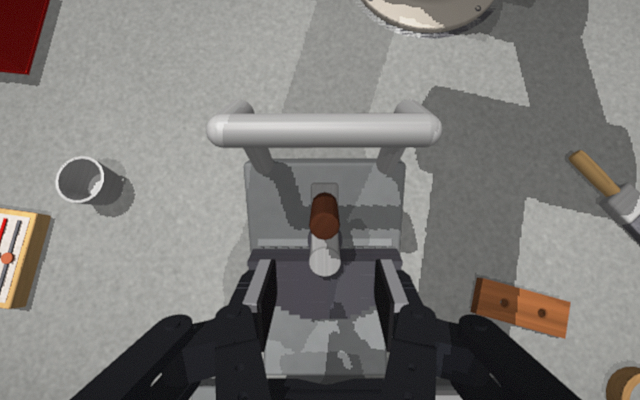

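```bash
python3 - <<'E'
from h import *
import cv2
T=np.load("pics/w7_T.npy")
im=cv2.imread("pics/w7.png"); cv2.imwrite("pics/w7z.png",cv2.resize(im[100:290,200:450],None,fx=3.2,fy=3.2,interpolation=cv2.INTER_CUBIC))
for z in(.218,.222,.226):
    e=onz("wrist",(324,228),z,T); print("end",e,"mid",e-.024*AX)
tz=lambda u,v:((u+.5)/3.6-.5+170,(v+.5)/3.6-.5+150)
sz=lambda u,v:((u+.5)/2.7-.5+240,(v+.5)/2.7-.5+120)
print(tri([("top",tz(620,284)),("scene",sz(262,106)),("wrist",(324,228),T)]))
# bar centre
for z in (.265,): print("bar", onz("wrist",(228,130),z,T),onz("wrist",(420,128),z,T))
E
```

```text
end [ 0.44656271 -0.10603936  0.218     ] mid [ 0.43536649 -0.10730313  0.19680926]
end [ 0.44696449 -0.10598366  0.222     ] mid [ 0.43576827 -0.10724743  0.20080926]
end [ 0.44736626 -0.10592796  0.226     ] mid [ 0.43617004 -0.10719173  0.20480926]
(array([ 0.44419433, -0.10614484,  0.21275128]), [np.float64(0.001083135641666103), np.float64(0.001046994842438294), np.float64(0.0018322023824710717)])
bar [ 0.40181276 -0.16565635  0.265     ] [ 0.38867894 -0.05742943  0.265     ]
```

View pics/w7z.png

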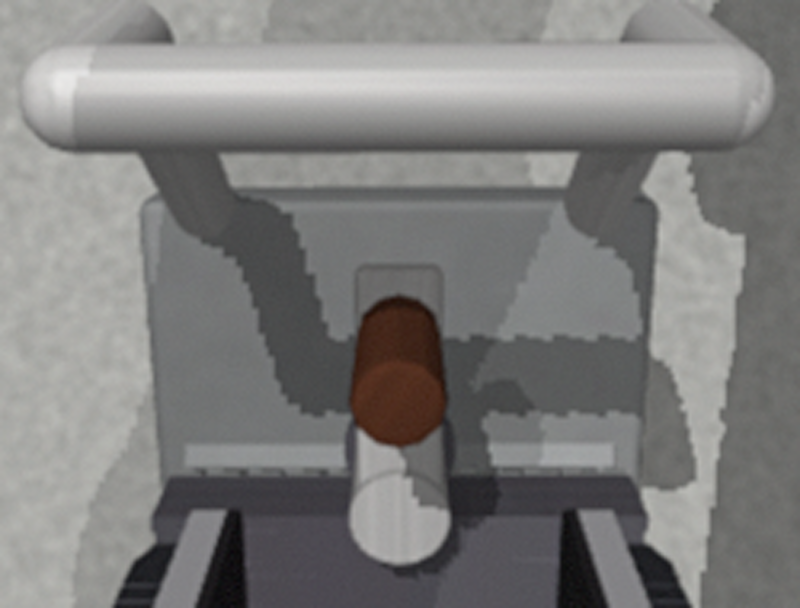

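```bash
python3 - <<'E'
from h import *
from station import arm
T=np.load("pics/w7_T.npy"); s=arm.read_state()
e=onz("wrist",(324.3,225.0),.222,T); print(e,"mid",e-.024*AX, "depth",(np.linalg.inv(T)@np.append(e,1))[2])
o,d=ray("wrist",(324.3,225),T);print("z by size",o+d*.248)
H=e-.024*AX; print(H); print(rows(s,H,RC))
print("tool coords of end",TT(s)[:3,:3].T@(e-s["tool_pos"]))
E
```

```text
[ 0.44493752 -0.10600543  0.222     ] mid [ 0.4337413  -0.1072692   0.20080926] depth 0.22255302078165518
z by size [ 0.44216105 -0.10636069  0.1966655 ]
[ 0.4337413  -0.1072692   0.20080926]
(array([ 0.0008, -0.0063, -0.0024]), array([-0.03, -0.02, 10.66]), 'min rows 2.6')
tool coords of end [-0.00015124 -0.00015418  0.0826093 ]
```

>>> {"op": "carry_out", "data": {"deltas": [[0,0,0,0,0,1,0.1],[0,0,0,0,0,2.5,0.1],[0,0,0,0,0,4,0.1],[0,0,0,0,0,5,0.1],[0,0,0,0,0,5.5,0.1],[0,0,0,0,0,5.5,0.1]]}}

```text
time_s: 9.43
tool_pos: [0.4572, -0.1046, 0.2461]
tool_rot: [0.147, -2.642, 0.037]
contact_force: [0.2, 1.0, 0.0]
gripper_width: 0.548
```

```bash
python3 look.py w8;python3 - <<'E'
from h import *
from station import arm
s=arm.read_state();T=np.load("pics/w8_T.npy");H=np.array([.43374,-.10727,.2008]);print(rows(s,H,RC));print(proj("wrist",H+.024*AX,T))
E
```

```text
{'time_s': 9.4333, 'joint_positions': [-0.1541, 0.3381, 0.368, 2.0821, -0.1249, -0.2344], 'tool_pos': [0.4572, -0.1046, 0.2461], 'tool_rot': [0.1467, -2.642, 0.037], 'contact_force': [0.1749, 1.026, 0.0349], 'gripper_width': 0.5475}
(array([ 0.0005, -0.0068, -0.001 ]), array([-0.08, -0.01,  5.18]), 'min rows 1.2')
[324.40589198 266.65858115]
```

View pics/w8.png

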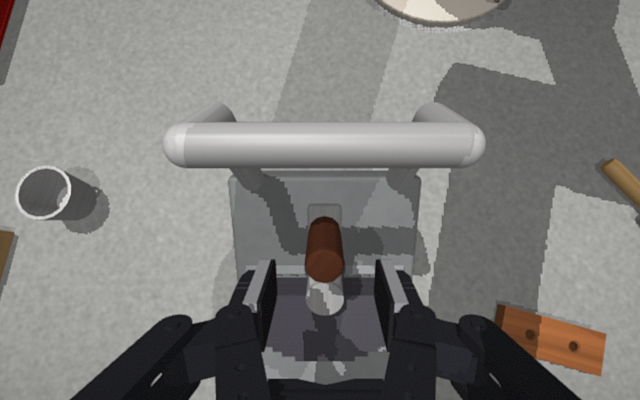

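```bash
python3 - <<'E'
from h import *
from station import arm
import cv2
im=cv2.imread("pics/w8.png"); cv2.imwrite("pics/w8z.png",cv2.resize(im[200:320,250:400],None,fx=5,fy=5,interpolation=cv2.INTER_CUBIC))
T7=np.load("pics/w7_T.npy");T8=np.load("pics/w8_T.npy")
for r in (262,263,264,265): print(r,tri([("wrist",(324.3,225.),T7),("wrist",(325,r),T8)])[0])
E
```

```text
262 [ 0.44256379 -0.10612815  0.20056025]
263 [ 0.443119   -0.10606364  0.20561745]
264 [ 0.44364556 -0.10600246  0.21041382]
265 [ 0.44414565 -0.10594435  0.21496904]
```

View pics/w8z.png

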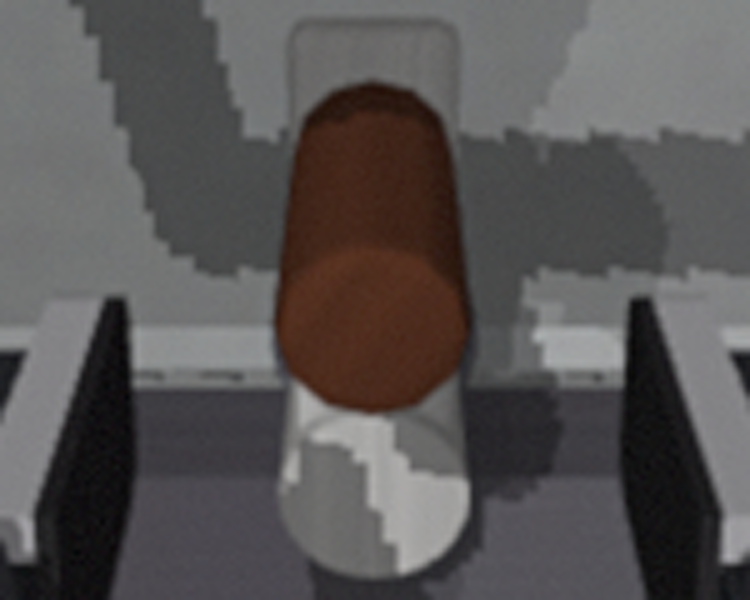

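>>> {"op": "carry_out", "data": {"deltas": [[0,0,0,-0.05,0,1,0.1],[0,0,0,-0.08,0,2.2,0.1],[0,0,0,-0.08,0,3.4,0.1],[0,0,0,-0.08,0,4.4,0.1],[0,0,0,-0.08,0,5.1,0.1],[0,0,0,-0.08,0,5.1,0.1],[0,0,0,-0.08,0,5.1,0.1]]}}

```text
time_s: 10.07
tool_pos: [0.4345, -0.1072, 0.2017]
tool_rot: [0.148, -2.643, 0.037]
contact_force: [0.2, -0.4, 0.2]
gripper_width: 0.551
```

```bash
python3 look.py w9;python3 - <<'E'
from h import *
from station import arm
s=arm.read_state();H=np.array([.43374,-.10727,.2008]);print(rows(s,H,RC))
E
```

```text
{'time_s': 10.0667, 'joint_positions': [-0.1647, 0.2755, 0.2051, 1.9796, -0.1301, -0.2448], 'tool_pos': [0.4345, -0.1072, 0.2017], 'tool_rot': [0.1481, -2.6428, 0.0374], 'contact_force': [0.2498, -0.3574, 0.1691], 'gripper_width': 0.5512}
(array([ 0.    , -0.0062, -0.0003]), array([0.03, 0.  , 0.13]), 'min rows 0.0')
```

View pics/w9.png

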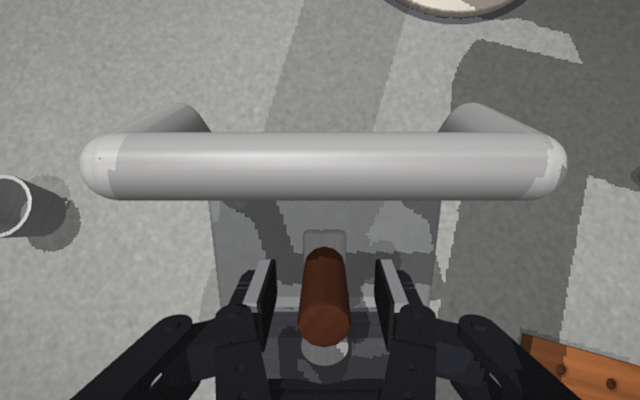

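The handle is centred between the jaws, with its end at (325,325). Closing on it.

>>> {"op": "carry_out", "data": {"deltas": [[0,0,0,0,0,0.1,-0.3],[0,0,0,0,0,0.1,-0.7],[0,0,0,0,0,0.1,-1],[0,0,0,0,0,0.1,-1],[0,0,0,0,0,0.1,-1],[0,0,0,0,0,0.1,-1],[0,0,0,0,0,0.1,-1]], "force": 60}}

```text
time_s: 10.7
tool_pos: [0.4342, -0.1073, 0.2008]
tool_rot: [0.149, -2.644, 0.038]
contact_force: [3.3, 0.4, 5.5]
gripper_width: 0.242
```

```bash
python3 look.py w10;python3 - <<'E'
from h import *
from station import arm
s=arm.read_state();H=np.array([.43374,-.10727,.2008]);print(rows(s,H,RC))
w=.7
def gen(t0,rate=.7,n=20,R=5.5,ramp=False):
    # shift rel. to angle t0 in cm, tool x=uphill, tool y=+PY; handle pos = hub + R(cos t *uphill + sin t * PY)
    out=[]
    for i in range(1,n+1):
        t=t0+rate*i/12; out.append((round(R*(np.cos(t)-np.cos(t0)),2),round(R*(np.sin(t)-np.sin(t0)),2)))
    return out,t
print(gen(0))
E
```

```text
{'time_s': 10.7, 'joint_positions': [-0.1648, 0.2739, 0.2018, 1.9768, -0.1303, -0.2453], 'tool_pos': [0.4342, -0.1073, 0.2008], 'tool_rot': [0.1486, -2.6437, 0.0378], 'contact_force': [3.2806, 0.3508, 5.5287], 'gripper_width': 0.2423}
(array([-0.0002, -0.0055, -0.0001]), array([0.05, 0.  , 0.02]), 'min rows 0.0')
([(np.float64(-0.01), np.float64(0.32)), (np.float64(-0.04), np.float64(0.64)), (np.float64(-0.08), np.float64(0.96)), (np.float64(-0.15), np.float64(1.27)), (np.float64(-0.23), np.float64(1.58)), (np.float64(-0.33), np.float64(1.89)), (np.float64(-0.45), np.float64(2.18)), (np.float64(-0.59), np.float64(2.47)), (np.float64(-0.74), np.float64(2.76)), (np.float64(-0.91), np.float64(3.03)), (np.float64(-1.09), np.float64(3.29)), (np.float64(-1.29), np.float64(3.54)), (np.float64(-1.51), np.float64(3.78)), (np.float64(-1.73), np.float64(4.01)), (np.float64(-1.97), np.float64(4.22)), (np.float64(-2.23), np.float64(4.42)), (np.float64(-2.49), np.float64(4.6)), (np.float64(-2.76), np.float64(4.77)), (np.float64(-3.05), np.float64(4.92)), (np.float64(-3.34), np.float64(5.06))], 1.1666666666666667)
```

```bash
cat > gen.py <<'E'
import sys,numpy as np
t0=float(sys.argv[1]); step=float(sys.argv[2]) if len(sys.argv)>2 else 3; n=int(sys.argv[3]) if len(sys.argv)>3 else 20
r=np.radians
print([[0,0,0,round(float(5.5*(np.cos(r(t0+step*i))-np.cos(r(t0)))),2),round(float(5.5*(np.sin(r(t0+step*i))-np.sin(r(t0)))),2),0,-1] for i in range(1,n+1)])
E
for t in 0 60 120 180 240 300; do python3 gen.py $t; done
```

```text
[[0, 0, 0, -0.01, 0.29, 0, -1], [0, 0, 0, -0.03, 0.57, 0, -1], [0, 0, 0, -0.07, 0.86, 0, -1], [0, 0, 0, -0.12, 1.14, 0, -1], [0, 0, 0, -0.19, 1.42, 0, -1], [0, 0, 0, -0.27, 1.7, 0, -1], [0, 0, 0, -0.37, 1.97, 0, -1], [0, 0, 0, -0.48, 2.24, 0, -1], [0, 0, 0, -0.6, 2.5, 0, -1], [0, 0, 0, -0.74, 2.75, 0, -1], [0, 0, 0, -0.89, 3.0, 0, -1], [0, 0, 0, -1.05, 3.23, 0, -1], [0, 0, 0, -1.23, 3.46, 0, -1], [0, 0, 0, -1.41, 3.68, 0, -1], [0, 0, 0, -1.61, 3.89, 0, -1], [0, 0, 0, -1.82, 4.09, 0, -1], [0, 0, 0, -2.04, 4.27, 0, -1], [0, 0, 0, -2.27, 4.45, 0, -1], [0, 0, 0, -2.5, 4.61, 0, -1], [0, 0, 0, -2.75, 4.76, 0, -1]]
[[0, 0, 0, -0.25, 0.14, 0, -1], [0, 0, 0, -0.51, 0.26, 0, -1], [0, 0, 0, -0.78, 0.37, 0, -1], [0, 0, 0, -1.05, 0.47, 0, -1], [0, 0, 0, -1.33, 0.55, 0, -1], [0, 0, 0, -1.61, 0.62, 0, -1], [0, 0, 0, -1.89, 0.67, 0, -1], [0, 0, 0, -2.18, 0.71, 0, -1], [0, 0, 0, -2.46, 0.73, 0, -1], [0, 0, 0, -2.75, 0.74, 0, -1], [0, 0, 0, -3.04, 0.73, 0, -1], [0, 0, 0, -3.32, 0.71, 0, -1], [0, 0, 0, -3.61, 0.67, 0, -1], [0, 0, 0, -3.89, 0.62, 0, -1], [0, 0, 0, -4.17, 0.55, 0, -1], [0, 0, 0, -4.45, 0
[... 1905 characters left out ...]
37, 0, -1], [0, 0, 0, 4.99, -0.26, 0, -1], [0, 0, 0, 5.25, -0.14, 0, -1], [0, 0, 0, 5.5, -0.0, 0, -1]]
[[0, 0, 0, 0.25, 0.15, 0, -1], [0, 0, 0, 0.48, 0.31, 0, -1], [0, 0, 0, 0.71, 0.49, 0, -1], [0, 0, 0, 0.93, 0.68, 0, -1], [0, 0, 0, 1.14, 0.87, 0, -1], [0, 0, 0, 1.34, 1.08, 0, -1], [0, 0, 0, 1.52, 1.3, 0, -1], [0, 0, 0, 1.7, 1.53, 0, -1], [0, 0, 0, 1.86, 1.77, 0, -1], [0, 0, 0, 2.01, 2.01, 0, -1], [0, 0, 0, 2.15, 2.27, 0, -1], [0, 0, 0, 2.27, 2.53, 0, -1], [0, 0, 0, 2.38, 2.79, 0, -1], [0, 0, 0, 2.48, 3.06, 0, -1], [0, 0, 0, 2.56, 3.34, 0, -1], [0, 0, 0, 2.63, 3.62, 0, -1], [0, 0, 0, 2.68, 3.9, 0, -1], [0, 0, 0, 2.72, 4.19, 0, -1], [0, 0, 0, 2.74, 4.48, 0, -1], [0, 0, 0, 2.75, 4.76, 0, -1]]
```

>>> {"op": "carry_out", "data": {"deltas": [[0,0,0,-0.01,0.29,0,-1],[0,0,0,-0.03,0.57,0,-1],[0,0,0,-0.07,0.86,0,-1],[0,0,0,-0.12,1.14,0,-1],[0,0,0,-0.19,1.42,0,-1],[0,0,0,-0.27,1.7,0,-1],[0,0,0,-0.37,1.97,0,-1],[0,0,0,-0.48,2.24,0,-1],[0,0,0,-0.6,2.5,0,-1],[0,0,0,-0.74,2.75,0,-1]]}}

```text
time_s: 11.58
tool_pos: [0.4377, -0.0796, 0.1973]
tool_rot: [0.148, -2.644, 0.039]
contact_force: [3.7, -3.5, 5.8]
gripper_width: 0.242
```

```bash
cat > st.py <<'E'
from h import *
from station import arm
s=arm.read_state();H=np.array([.4342,-.1073,.2008]);hub=H+.055*DN
d=RC.T@(s["tool_pos"]-hub); print("t",s["time_s"].round(2) if hasattr(s["time_s"],"round") else s["time_s"],"ang",np.degrees(np.arctan2(d[1],d[0])).round(2),"r",np.hypot(d[0],d[1])*1000,"z",d[2]*1000,"F tool",(RC.T@s["contact_force"]).round(1),"M",(RC.T@s["wrist_torque"]).round(2),"w",s["gripper_width"], "rot",delta(s,H,RC)[0],"q",s["joint_positions"].round(2))
E
python3 st.py; python3 gen.py 30 3 10
```

```text
t 11.5833 ang 29.68 r 54.76986131735124 z -0.025005557129122925 F tool [-0.2 -3.9 -6.6] M [ 0.82 -0.34 -0.03] w 0.2422097687804503 rot [-0.0013 -0.0055 -0.0005] q [-0.12  0.27  0.19  1.97 -0.11 -0.2 ]
[[0, 0, 0, -0.15, 0.25, 0, -1], [0, 0, 0, -0.31, 0.48, 0, -1], [0, 0, 0, -0.49, 0.71, 0, -1], [0, 0, 0, -0.68, 0.93, 0, -1], [0, 0, 0, -0.87, 1.14, 0, -1], [0, 0, 0, -1.08, 1.34, 0, -1], [0, 0, 0, -1.3, 1.52, 0, -1], [0, 0, 0, -1.53, 1.7, 0, -1], [0, 0, 0, -1.77, 1.86, 0, -1], [0, 0, 0, -2.01, 2.01, 0, -1]]
```

Tracking is excellent. Continuing round.

>>> {"op": "carry_out", "data": {"deltas": [[0,0,0,-0.15,0.25,0,-1],[0,0,0,-0.31,0.48,0,-1],[0,0,0,-0.49,0.71,0,-1],[0,0,0,-0.68,0.93,0,-1],[0,0,0,-0.87,1.14,0,-1],[0,0,0,-1.08,1.34,0,-1],[0,0,0,-1.3,1.52,0,-1],[0,0,0,-1.53,1.7,0,-1],[0,0,0,-1.77,1.86,0,-1],[0,0,0,-2.01,2.01,0,-1]]}}

```text
time_s: 12.42
tool_pos: [0.4527, -0.0579, 0.1881]
tool_rot: [0.148, -2.643, 0.04]
contact_force: [0.6, -6.3, 9.3]
gripper_width: 0.24
```

```bash
python3 st.py; python3 cams.py c11
```

```text
t 12.4167 ang 59.27 r 54.649417653868916 z -0.034417909228220446 F tool [ 4.5 -6.3 -8.2] M [1.14 0.28 0.03] w 0.24046317492652794 rot [-0.0017 -0.0062 -0.0006] q [-0.07  0.31  0.22  1.97 -0.09 -0.16]
{'time_s': 12.4167, 'tool_pos': [0.4527, -0.0579, 0.1881], 'contact_force': [0.5839, -6.2556, 9.339], 'gripper_width': 0.2405}
```

View pics/c11_s.png

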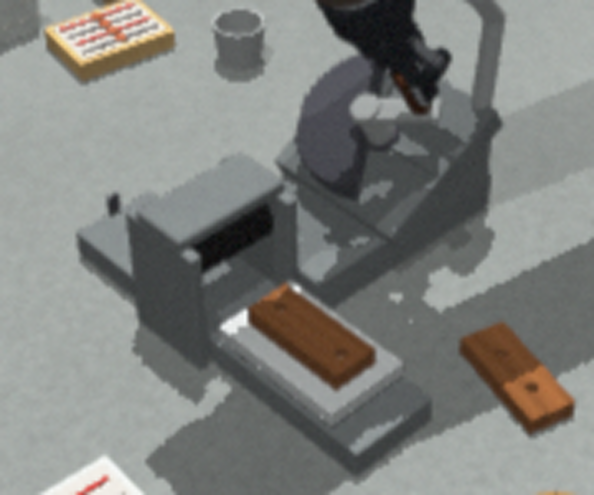

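The handle is held, the crank has turned about 60°, and the bed has moved in with the block flat on it.

>>> {"op": "carry_out", "data": {"deltas": [[0,0,0,-0.25,0.14,0,-1],[0,0,0,-0.51,0.26,0,-1],[0,0,0,-0.78,0.37,0,-1],[0,0,0,-1.05,0.47,0,-1],[0,0,0,-1.33,0.55,0,-1],[0,0,0,-1.61,0.62,0,-1],[0,0,0,-1.89,0.67,0,-1],[0,0,0,-2.18,0.71,0,-1],[0,0,0,-2.46,0.73,0,-1],[0,0,0,-2.75,0.74,0,-1],[0,0,0,-3.04,0.73,0,-1],[0,0,0,-3.32,0.71,0,-1],[0,0,0,-3.61,0.67,0,-1],[0,0,0,-3.89,0.62,0,-1],[0,0,0,-4.17,0.55,0,-1],[0,0,0,-4.45,0.47,0,-1],[0,0,0,-4.72,0.37,0,-1],[0,0,0,-4.99,0.26,0,-1],[0,0,0,-5.25,0.14,0,-1],[0,0,0,-5.5,0.0,0,-1]]}}

```text
time_s: 14.18
tool_pos: [0.5004, -0.0517, 0.1625]
tool_rot: [0.149, -2.643, 0.037]
contact_force: [-0.8, 1.5, 12.8]
gripper_width: 0.241
```

```bash
python3 st.py
```

```text
t 14.1833 ang 119.11 r 54.682790049086364 z -0.01054180263599045 F tool [  6.5   1.6 -11. ] M [-0.24  0.83  0.01] w 0.24080247645968317 rot [ 0.0002 -0.0066  0.    ] q [-0.06  0.43  0.33  1.96 -0.08 -0.15]
```

>>> {"op": "carry_out", "data": {"deltas": [[0,0,0,-0.25,-0.15,0,-1],[0,0,0,-0.48,-0.31,0,-1],[0,0,0,-0.71,-0.49,0,-1],[0,0,0,-0.93,-0.68,0,-1],[0,0,0,-1.14,-0.87,0,-1],[0,0,0,-1.34,-1.08,0,-1],[0,0,0,-1.52,-1.3,0,-1],[0,0,0,-1.7,-1.53,0,-1],[0,0,0,-1.86,-1.77,0,-1],[0,0,0,-2.01,-2.01,0,-1],[0,0,0,-2.15,-2.27,0,-1],[0,0,0,-2.27,-2.53,0,-1],[0,0,0,-2.38,-2.79,0,-1],[0,0,0,-2.48,-3.06,0,-1],[0,0,0,-2.56,-3.34,0,-1],[0,0,0,-2.63,-3.62,0,-1],[0,0,0,-2.68,-3.9,0,-1],[0,0,0,-2.72,-4.19,0,-1],[0,0,0,-2.74,-4.48,0,-1],[0,0,0,-2.75,-4.76,0,-1]]}}

```text
time_s: 15.85
tool_pos: [0.5307, -0.0963, 0.1492]
tool_rot: [0.149, -2.645, 0.037]
contact_force: [5.1, 2.1, 9.6]
gripper_width: 0.243
```

```bash
python3 st.py; python3 cams.py c12
```

```text
t 15.85 ang 179.84 r 55.01298316790223 z 9.04227206297641e-05 F tool [ -0.2   1.5 -11. ] M [-0.24 -0.41 -0.05] w 0.24277934878284482 rot [ 0.     -0.0042  0.    ] q [-0.12  0.52  0.42  1.96 -0.11 -0.21]
{'time_s': 15.85, 'tool_pos': [0.5307, -0.0963, 0.1492], 'contact_force': [5.1273, 2.0778, 9.6298], 'gripper_width': 0.2428}
```

View pics/c12_s.png

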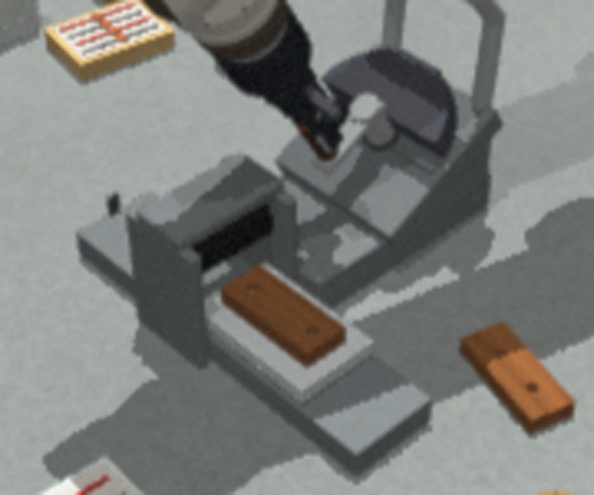

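>>> {"op": "carry_out", "data": {"deltas": [[0,0,0,0.01,-0.29,0,-1],[0,0,0,0.03,-0.57,0,-1],[0,0,0,0.07,-0.86,0,-1],[0,0,0,0.12,-1.14,0,-1],[0,0,0,0.19,-1.42,0,-1],[0,0,0,0.27,-1.7,0,-1],[0,0,0,0.37,-1.97,0,-1],[0,0,0,0.48,-2.24,0,-1],[0,0,0,0.6,-2.5,0,-1],[0,0,0,0.74,-2.75,0,-1],[0,0,0,0.89,-3.0,0,-1],[0,0,0,1.05,-3.23,0,-1],[0,0,0,1.23,-3.46,0,-1],[0,0,0,1.41,-3.68,0,-1],[0,0,0,1.61,-3.89,0,-1],[0,0,0,1.82,-4.09,0,-1],[0,0,0,2.04,-4.27,0,-1],[0,0,0,2.27,-4.45,0,-1],[0,0,0,2.5,-4.61,0,-1],[0,0,0,2.75,-4.76,0,-1]]}}

```text
time_s: 17.62
tool_pos: [0.5116, -0.1472, 0.1623]
tool_rot: [0.148, -2.644, 0.04]
contact_force: [3.0, -2.8, 9.6]
gripper_width: 0.245
```

```bash
python3 st.py
```

```text
t 17.6167 ang -119.23 r 55.340539395743285 z -0.0016255467553045301 F tool [ 2.2 -3.1 -9.7] M [0.79 0.04 0.03] w 0.24486484989636992 rot [-0.0016 -0.0052 -0.0007] q [-0.21  0.49  0.4   1.96 -0.15 -0.28]
```

>>> {"op": "carry_out", "data": {"deltas": [[0,0,0,0.25,-0.14,0,-1],[0,0,0,0.51,-0.26,0,-1],[0,0,0,0.78,-0.37,0,-1],[0,0,0,1.05,-0.47,0,-1],[0,0,0,1.33,-0.55,0,-1],[0,0,0,1.61,-0.62,0,-1],[0,0,0,1.89,-0.67,0,-1],[0,0,0,2.18,-0.71,0,-1],[0,0,0,2.46,-0.73,0,-1],[0,0,0,2.75,-0.74,0,-1],[0,0,0,3.04,-0.73,0,-1],[0,0,0,3.32,-0.71,0,-1],[0,0,0,3.61,-0.67,0,-1],[0,0,0,3.89,-0.62,0,-1],[0,0,0,4.17,-0.55,0,-1],[0,0,0,4.45,-0.47,0,-1],[0,0,0,4.72,-0.37,0,-1],[0,0,0,4.99,-0.26,0,-1],[0,0,0,5.25,-0.14,0,-1],[0,0,0,5.5,0,0,-1]]}}

```text
time_s: 19.28
tool_pos: [0.4629, -0.1518, 0.1883]
tool_rot: [0.149, -2.643, 0.038]
contact_force: [-0.2, -0.1, 8.8]
gripper_width: 0.242
```

```bash
python3 st.py; python3 cams.py c13
```

```text
t 19.2833 ang -59.11 r 55.314501603313644 z 0.017809607415711217 F tool [ 4.3 -0.1 -7.7] M [-0.09  0.4  -0.07] w 0.2422424367155163 rot [-0.0001 -0.0068 -0.0001] q [-0.23  0.36  0.29  1.97 -0.16 -0.3 ]
{'time_s': 19.2833, 'tool_pos': [0.4629, -0.1518, 0.1883], 'contact_force': [-0.1841, -0.1422, 8.8057], 'gripper_width': 0.2422}
```

View pics/c13_s.png

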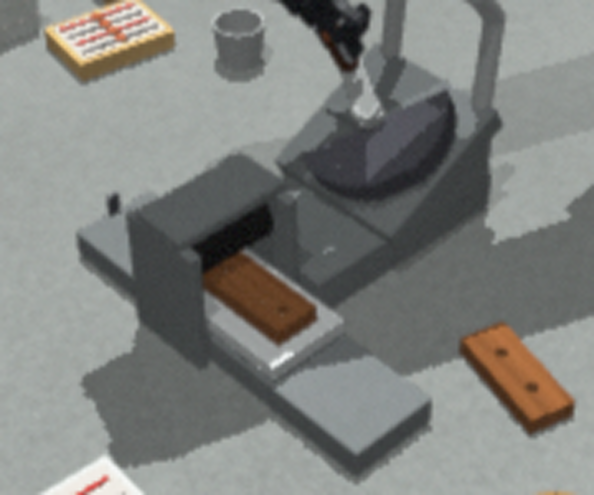

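The block is passing under the roller without jamming. Continuing.

>>> {"op": "carry_out", "data": {"deltas": [[0,0,0,0.25,0.15,0,-1],[0,0,0,0.48,0.31,0,-1],[0,0,0,0.71,0.49,0,-1],[0,0,0,0.93,0.68,0,-1],[0,0,0,1.14,0.87,0,-1],[0,0,0,1.34,1.08,0,-1],[0,0,0,1.52,1.3,0,-1],[0,0,0,1.7,1.53,0,-1],[0,0,0,1.86,1.77,0,-1],[0,0,0,2.01,2.01,0,-1],[0,0,0,2.15,2.27,0,-1],[0,0,0,2.27,2.53,0,-1],[0,0,0,2.38,2.79,0,-1],[0,0,0,2.48,3.06,0,-1],[0,0,0,2.56,3.34,0,-1],[0,0,0,2.63,3.62,0,-1],[0,0,0,2.68,3.9,0,-1],[0,0,0,2.72,4.19,0,-1],[0,0,0,2.74,4.48,0,-1],[0,0,0,2.75,4.76,0,-1]]}}

```text
time_s: 21.05
tool_pos: [0.4342, -0.1072, 0.2008]
tool_rot: [0.149, -2.644, 0.038]
contact_force: [4.5, -0.7, 5.8]
gripper_width: 0.242
```

```bash
python3 st.py
```

```text
t 21.05 ang 0.12 r 54.984391871377 z -0.001477812771239511 F tool [-1.2 -1.2 -7.1] M [ 0.15 -0.57  0.01] w 0.24247124443570495 rot [-0.0003 -0.0055 -0.0002] q [-0.16  0.27  0.2   1.98 -0.13 -0.25]
```

Turn two.

>>> {"op": "carry_out", "data": {"deltas": [[0,0,0,-0.01,0.29,0,-1],[0,0,0,-0.03,0.57,0,-1],[0,0,0,-0.07,0.86,0,-1],[0,0,0,-0.12,1.14,0,-1],[0,0,0,-0.19,1.42,0,-1],[0,0,0,-0.27,1.7,0,-1],[0,0,0,-0.37,1.97,0,-1],[0,0,0,-0.48,2.24,0,-1],[0,0,0,-0.6,2.5,0,-1],[0,0,0,-0.74,2.75,0,-1],[0,0,0,-0.89,3.0,0,-1],[0,0,0,-1.05,3.23,0,-1],[0,0,0,-1.23,3.46,0,-1],[0,0,0,-1.41,3.68,0,-1],[0,0,0,-1.61,3.89,0,-1],[0,0,0,-1.82,4.09,0,-1],[0,0,0,-2.04,4.27,0,-1],[0,0,0,-2.27,4.45,0,-1],[0,0,0,-2.5,4.61,0,-1],[0,0,0,-2.75,4.76,0,-1]]}}

```text
time_s: 22.72
tool_pos: [0.4526, -0.0579, 0.1881]
tool_rot: [0.148, -2.643, 0.04]
contact_force: [1.7, -5.2, 9.1]
gripper_width: 0.241
```

```bash
python3 st.py; python3 cams.py c14
```

```text
t 22.7167 ang 59.24 r 54.67205663894469 z 0.013350283853605023 F tool [ 3.3 -5.4 -8.5] M [1.12 0.26 0.  ] w 0.24118474870989817 rot [-0.0017 -0.0064 -0.0006] q [-0.07  0.31  0.22  1.97 -0.09 -0.16]
{'time_s': 22.7167, 'tool_pos': [0.4526, -0.0579, 0.1881], 'contact_force': [1.7056, -5.2409, 9.0713], 'gripper_width': 0.2412}
```

View pics/c14_s.png

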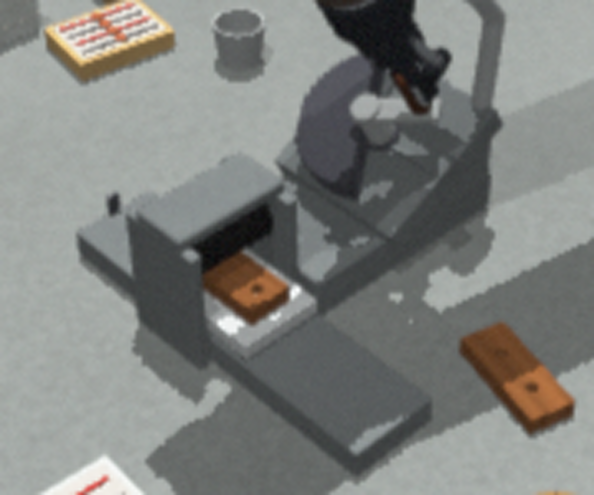

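The bed keeps advancing under the roller, with the block still flat.

>>> {"op": "carry_out", "data": {"deltas": [[0,0,0,-0.25,0.14,0,-1],[0,0,0,-0.51,0.26,0,-1],[0,0,0,-0.78,0.37,0,-1],[0,0,0,-1.05,0.47,0,-1],[0,0,0,-1.33,0.55,0,-1],[0,0,0,-1.61,0.62,0,-1],[0,0,0,-1.89,0.67,0,-1],[0,0,0,-2.18,0.71,0,-1],[0,0,0,-2.46,0.73,0,-1],[0,0,0,-2.75,0.74,0,-1],[0,0,0,-3.04,0.73,0,-1],[0,0,0,-3.32,0.71,0,-1],[0,0,0,-3.61,0.67,0,-1],[0,0,0,-3.89,0.62,0,-1],[0,0,0,-4.17,0.55,0,-1],[0,0,0,-4.45,0.47,0,-1],[0,0,0,-4.72,0.37,0,-1],[0,0,0,-4.99,0.26,0,-1],[0,0,0,-5.25,0.14,0,-1],[0,0,0,-5.5,0.0,0,-1]]}}

```text
time_s: 24.48
tool_pos: [0.5004, -0.0517, 0.1625]
tool_rot: [0.149, -2.643, 0.037]
contact_force: [-0.9, 2.0, 12.5]
gripper_width: 0.237
```

```bash
python3 st.py
```

```text
t 24.4833 ang 119.13 r 54.68896283066486 z 0.02453412691067389 F tool [  6.4   2.1 -10.7] M [-0.27  0.73  0.01] w 0.23671964183306757 rot [ 0.0002 -0.0067  0.    ] q [-0.06  0.43  0.33  1.96 -0.08 -0.15]
```

>>> {"op": "carry_out", "data": {"deltas": [[0,0,0,-0.25,-0.15,0,-1],[0,0,0,-0.48,-0.31,0,-1],[0,0,0,-0.71,-0.49,0,-1],[0,0,0,-0.93,-0.68,0,-1],[0,0,0,-1.14,-0.87,0,-1],[0,0,0,-1.34,-1.08,0,-1],[0,0,0,-1.52,-1.3,0,-1],[0,0,0,-1.7,-1.53,0,-1],[0,0,0,-1.86,-1.77,0,-1],[0,0,0,-2.01,-2.01,0,-1],[0,0,0,-2.15,-2.27,0,-1],[0,0,0,-2.27,-2.53,0,-1],[0,0,0,-2.38,-2.79,0,-1],[0,0,0,-2.48,-3.06,0,-1],[0,0,0,-2.56,-3.34,0,-1],[0,0,0,-2.63,-3.62,0,-1],[0,0,0,-2.68,-3.9,0,-1],[0,0,0,-2.72,-4.19,0,-1],[0,0,0,-2.74,-4.48,0,-1],[0,0,0,-2.75,-4.76,0,-1]]}}

```text
time_s: 26.15
tool_pos: [0.5307, -0.0962, 0.1491]
tool_rot: [0.149, -2.645, 0.037]
contact_force: [5.5, 1.4, 9.7]
gripper_width: 0.238
```

```bash
python3 st.py
```

```text
t 26.15 ang 179.83 r 55.014404892141656 z 0.011471707899894872 F tool [ -0.5   0.8 -11.2] M [-0.27 -0.35  0.03] w 0.2383619002485596 rot [ 0.0001 -0.0043  0.    ] q [-0.12  0.52  0.42  1.96 -0.11 -0.21]
```

>>> {"op": "carry_out", "data": {"deltas": [[0,0,0,0.01,-0.29,0,-1],[0,0,0,0.03,-0.57,0,-1],[0,0,0,0.07,-0.86,0,-1],[0,0,0,0.12,-1.14,0,-1],[0,0,0,0.19,-1.42,0,-1],[0,0,0,0.27,-1.7,0,-1],[0,0,0,0.37,-1.97,0,-1],[0,0,0,0.48,-2.24,0,-1],[0,0,0,0.6,-2.5,0,-1],[0,0,0,0.74,-2.75,0,-1],[0,0,0,0.89,-3.0,0,-1],[0,0,0,1.05,-3.23,0,-1],[0,0,0,1.23,-3.46,0,-1],[0,0,0,1.41,-3.68,0,-1],[0,0,0,1.61,-3.89,0,-1],[0,0,0,1.82,-4.09,0,-1],[0,0,0,2.04,-4.27,0,-1],[0,0,0,2.27,-4.45,0,-1],[0,0,0,2.5,-4.61,0,-1],[0,0,0,2.75,-4.76,0,-1]]}}

```text
time_s: 27.82
tool_pos: [0.5116, -0.1472, 0.1623]
tool_rot: [0.148, -2.644, 0.04]
contact_force: [4.4, -3.4, 8.9]
gripper_width: 0.245
```

```bash
python3 st.py; python3 cams.py c15
```

```text
t 27.8167 ang -119.25 r 55.34895176411092 z -0.008337411363835243 F tool [ 0.7 -3.9 -9.7] M [0.75 0.02 0.03] w 0.24522589853914328 rot [-0.0016 -0.0051 -0.0007] q [-0.21  0.49  0.4   1.96 -0.15 -0.28]
{'time_s': 27.8167, 'tool_pos': [0.5116, -0.1472, 0.1623], 'contact_force': [4.379, -3.4408, 8.8743], 'gripper_width': 0.2452}
```

View pics/c15_s.png

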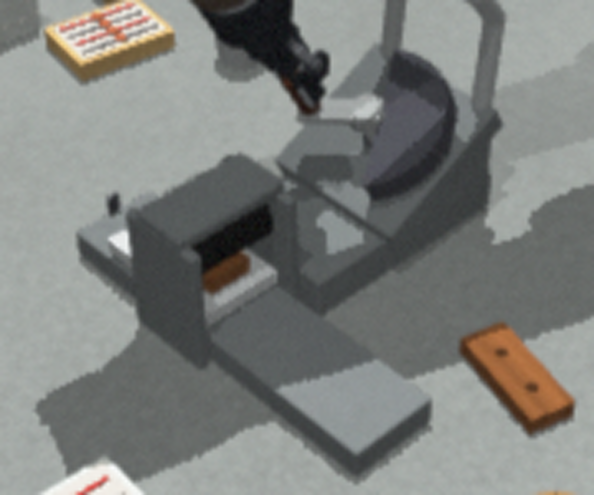

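The bed's front edge is coming out on the far side, near (120,243) in the crop.

>>> {"op": "carry_out", "data": {"deltas": [[0,0,0,0.25,-0.14,0,-1],[0,0,0,0.51,-0.26,0,-1],[0,0,0,0.78,-0.37,0,-1],[0,0,0,1.05,-0.47,0,-1],[0,0,0,1.33,-0.55,0,-1],[0,0,0,1.61,-0.62,0,-1],[0,0,0,1.89,-0.67,0,-1],[0,0,0,2.18,-0.71,0,-1],[0,0,0,2.46,-0.73,0,-1],[0,0,0,2.75,-0.74,0,-1],[0,0,0,3.04,-0.73,0,-1],[0,0,0,3.32,-0.71,0,-1],[0,0,0,3.61,-0.67,0,-1],[0,0,0,3.89,-0.62,0,-1],[0,0,0,4.17,-0.55,0,-1],[0,0,0,4.45,-0.47,0,-1],[0,0,0,4.72,-0.37,0,-1],[0,0,0,4.99,-0.26,0,-1],[0,0,0,5.25,-0.14,0,-1],[0,0,0,5.5,0,0,-1]]}}

```text
time_s: 29.58
tool_pos: [0.4629, -0.1518, 0.1883]
tool_rot: [0.149, -2.643, 0.038]
contact_force: [1.2, 0.0, 9.1]
gripper_width: 0.243
```

```bash
python3 st.py
```

```text
t 29.5833 ang -59.14 r 55.29701328257686 z 0.0018819369668770015 F tool [ 3.3 -0.1 -8.6] M [-0.1   0.36 -0.04] w 0.24257765346091031 rot [-0.0001 -0.0067 -0.0001] q [-0.23  0.36  0.29  1.97 -0.16 -0.3 ]
```

>>> {"op": "carry_out", "data": {"deltas": [[0,0,0,0.25,0.15,0,-1],[0,0,0,0.48,0.31,0,-1],[0,0,0,0.71,0.49,0,-1],[0,0,0,0.93,0.68,0,-1],[0,0,0,1.14,0.87,0,-1],[0,0,0,1.34,1.08,0,-1],[0,0,0,1.52,1.3,0,-1],[0,0,0,1.7,1.53,0,-1],[0,0,0,1.86,1.77,0,-1],[0,0,0,2.01,2.01,0,-1],[0,0,0,2.15,2.27,0,-1],[0,0,0,2.27,2.53,0,-1],[0,0,0,2.38,2.79,0,-1],[0,0,0,2.48,3.06,0,-1],[0,0,0,2.56,3.34,0,-1],[0,0,0,2.63,3.62,0,-1],[0,0,0,2.68,3.9,0,-1],[0,0,0,2.72,4.19,0,-1],[0,0,0,2.74,4.48,0,-1],[0,0,0,2.75,4.76,0,-1]]}}

```text
time_s: 31.25
tool_pos: [0.4342, -0.1072, 0.2008]
tool_rot: [0.149, -2.644, 0.038]
contact_force: [2.9, -0.6, 4.6]
gripper_width: 0.239
```

```bash
python3 st.py
```

```text
t 31.25 ang 0.12 r 54.97682383165308 z -0.004095549338755484 F tool [-0.3 -1.  -5.4] M [ 0.22 -0.65  0.02] w 0.239491453540199 rot [-0.0003 -0.0055 -0.0002] q [-0.16  0.27  0.2   1.98 -0.13 -0.25]
```

>>> {"op": "carry_out", "data": {"deltas": [[0,0,0,0,0.2,0,-1],[0,0,0,-0.01,0.4,0,-1],[0,0,0,-0.03,0.55,0,-1],[0,0,0,-0.05,0.7,0,-1],[0,0,0,-0.06,0.8,0,-1],[0,0,0,-0.07,0.87,0,-1],[0,0,0,-0.07,0.87,0,-1]]}}

```text
time_s: 31.83
tool_pos: [0.4339, -0.0992, 0.2005]
tool_rot: [0.149, -2.644, 0.04]
contact_force: [3.8, -5.0, 5.1]
gripper_width: 0.236
```

```bash
python3 st.py
```

```text
t 31.8333 ang 8.47 r 54.920472944843155 z 0.002211094982205374 F tool [-0.4 -5.4 -6. ] M [ 1.04 -0.48  0.03] w 0.23625230803370523 rot [-0.002  -0.0057 -0.0005] q [-0.15  0.27  0.2   1.98 -0.13 -0.23]
```

>>> {"op": "carry_out", "data": {"deltas": [[0,0,0,-0.01,0.08,0,-1],[0,0,0,-0.02,0.15,0,-1],[0,0,0,-0.02,0.15,0,-1]]}}

```text
time_s: 32.08
tool_pos: [0.4339, -0.0988, 0.2005]
tool_rot: [0.148, -2.644, 0.044]
contact_force: [3.7, -11.3, 5.0]
gripper_width: 0.238
```

```bash
python3 st.py; python3 cams.py c16
```

```text
t 32.0833 ang 8.9 r 54.8955503574813 z -0.028007398688501915 F tool [  0.2 -11.6  -5.6] M [ 2.53 -0.29  0.05] w 0.2381389290604516 rot [-0.0043 -0.0059 -0.0014] q [-0.15  0.27  0.2   1.98 -0.13 -0.23]
{'time_s': 32.0833, 'tool_pos': [0.4339, -0.0988, 0.2005], 'contact_force': [3.742, -11.3014, 5.0237], 'gripper_width': 0.2381}
```

View pics/c16_s.png

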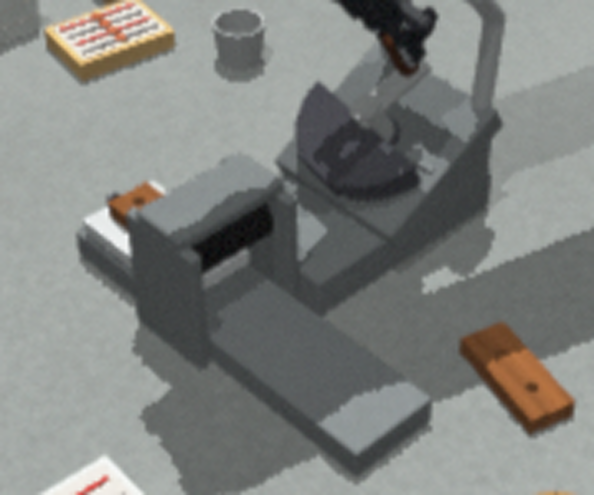

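The stop is reached: 8.9° past two turns, i.e. 12.72 rad, and the force rises with no motion. The block is visible at the far side, still seated. I'll ease the push, open slowly and retreat along the axis.

>>> {"op": "carry_out", "data": {"deltas": [[0,0,0,0,-0.06,0,-1],[0,0,0,0,-0.1,0,-1],[0,0,0,0,-0.1,0,-0.5],[0,0,0,0,-0.1,0,-0.47],[0,0,0,0,-0.1,0,-0.44],[0,0,0,0,-0.1,0,-0.4],[0,0,0,0,-0.1,0,-0.36],[0,0,0,0,-0.1,0,-0.32],[0,0,0,0,-0.1,0,-0.28],[0,0,0,0,-0.1,0,-0.2],[0,0,0,0,-0.1,0,-0.1],[0,0,0,0,-0.1,0,0.05],[0,0,0,0,-0.1,0,0.2],[0,0,0,0,-0.1,0,0.35],[0,0,0,0,-0.1,0,0.5],[0,0,0,0,-0.1,0,0.5],[0,0,0,0,-0.1,0,0.5]]}}

```text
time_s: 33.6
tool_pos: [0.4336, -0.098, 0.1999]
tool_rot: [0.148, -2.642, 0.037]
contact_force: [0.5, -0.6, -1.7]
gripper_width: 0.754
```

```bash
python3 st.py; python3 look.py w17
```

```text
t 33.6 ang 9.73 r 54.98762919211565 z 0.6406001208122852 F tool [-1.2 -0.7  1.4] M [-0.01 -0.43 -0.01] w 0.7540366302038118 rot [ 0.0003 -0.007  -0.0001] q [-0.15  0.27  0.2   1.98 -0.12 -0.23]
{'time_s': 33.6, 'joint_positions': [-0.1489, 0.2707, 0.1953, 1.9769, -0.1229, -0.2309], 'tool_pos': [0.4336, -0.098, 0.1999], 'tool_rot': [0.1485, -2.6422, 0.0373], 'contact_force': [0.4562, -0.6334, -1.7381], 'gripper_width': 0.754}
```

View pics/w17.png

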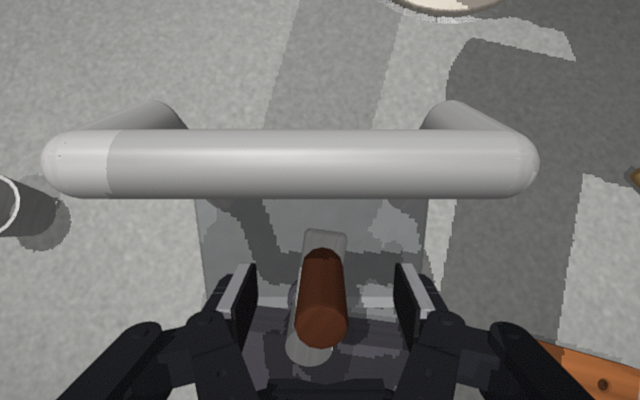

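The handle is free, centred at (322,325) between open jaws, and stays near the stop. Retreating.

>>> {"op": "carry_out", "data": {"deltas": [[0,0,0,0,0,-0.7,0.5],[0,0,0,0,0,-2,0.5],[0,0,0,0,0,-4,0.5],[0,0,0,0,0,-6.5,0.5],[0,0,0,0,0,-9,0.5],[0,0,0,0,0,-10.5,0.5],[0,0,0,0,0,-10.5,0.5],[0,0,0,0,0,-10.5,0.5]]}}

```text
time_s: 34.32
tool_pos: [0.4837, -0.0924, 0.2921]
tool_rot: [0.149, -2.643, 0.038]
contact_force: [-0.3, -0.4, -0.6]
gripper_width: 0.748
```

```bash
python3 look.py w18; python3 cams.py c18; python3 - <<'E'
from station import viewer
import cv2
t=viewer.camera("top")["frame"][:,:,::-1]; cv2.imwrite("pics/t18.png",cv2.resize(t[140:285,170:450],None,fx=2.8,fy=2.8,interpolation=cv2.INTER_CUBIC))
E
```

```text
{'time_s': 34.3167, 'joint_positions': [-0.1278, 0.4251, 0.5712, 2.1997, -0.1132, -0.2123], 'tool_pos': [0.4837, -0.0924, 0.2921], 'tool_rot': [0.1488, -2.6431, 0.0376], 'contact_force': [-0.2525, -0.4164, -0.5824], 'gripper_width': 0.7477}
{'time_s': 34.3667, 'tool_pos': [0.4833, -0.0925, 0.2915], 'contact_force': [0.6076, 0.1276, -0.3454], 'gripper_width': 0.7515}
```

View pics/w18.png

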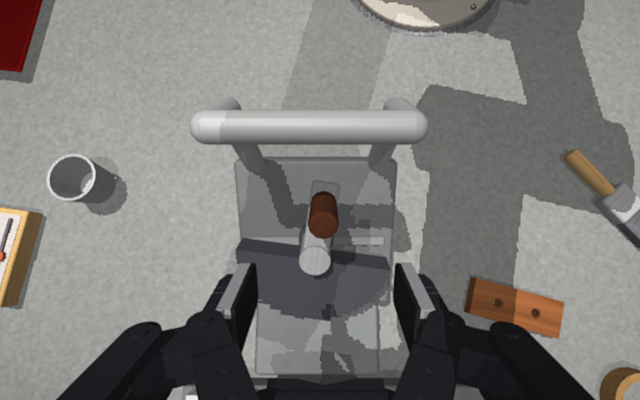

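View pics/c18_s.png

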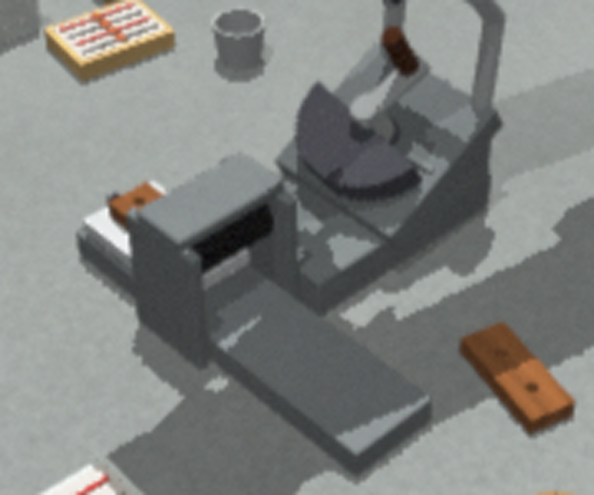

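View pics/t18.png

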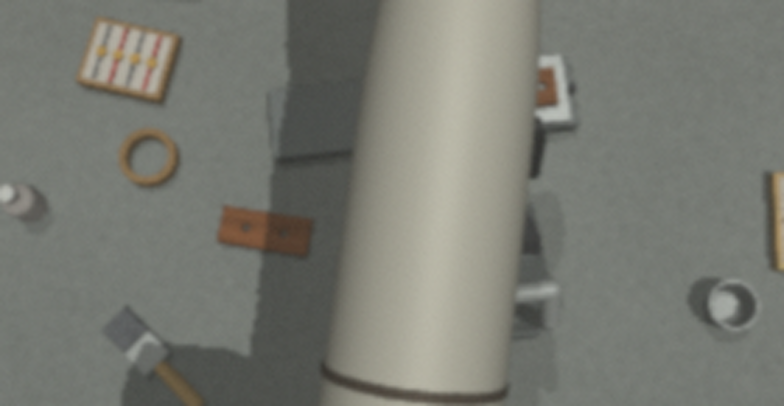

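The crank is still at the stop after release, and the block sits flat with a pin in its visible hole. The other goods are unmoved. I'll move a bit further clear, wait and compare.

>>> {"op": "carry_out", "data": {"deltas": [[0,0,0,0,0,-0.5,0.5],[0,0,0,0,0,-1,0.5],[0,0,0,0,0,-1,0.5],[0,0,0,0,0,-1,0.5],[0,0,0,0,0,-1,0.5],[0,0,0,0,0,-1,0.5],[0,0,0,0,0,-1,0.5],[0,0,0,0,0,-1,0.5],[0,0,0,0,0,-1,0.5],[0,0,0,0,0,-1,0.5],[0,0,0,0,0,-1,0.5],[0,0,0,0,0,-1,0.5]]}}

```text
time_s: 35.52
tool_pos: [0.4879, -0.0919, 0.301]
tool_rot: [0.149, -2.642, 0.037]
contact_force: [-0.8, 0.6, 0.1]
gripper_width: 0.749
```

```bash
python3 cams.py c19; python3 - <<'E'
import cv2,numpy as np
a=cv2.imread("pics/c18_s.png").astype(int);b=cv2.imread("pics/c19_s.png").astype(int)
d=abs(a-b).max(2); print("bed end diff",d[170:260,70:170].max(),"weight/handle diff",d[20:200,295:440].mean(), (d[20:200,295:440]>40).mean())
E
```

```text
{'time_s': 35.5167, 'tool_pos': [0.4879, -0.0919, 0.301], 'contact_force': [-0.7503, 0.5672, 0.142], 'gripper_width': 0.7493}
bed end diff 7 weight/handle diff 2.1779310344827585 0.0
```

View pics/c19_s.png

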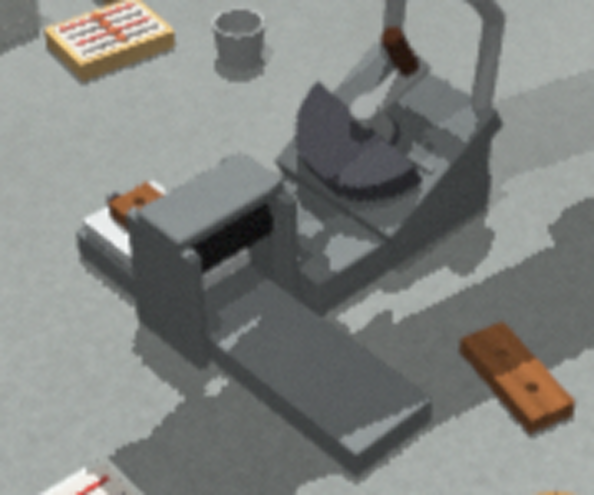

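The two pictures, 1.2 s apart, match: the bed is at the far end with the block on it, and the crank is at rest. Handing in.

```bash
python3 -c "
from station import arm
print(arm.hand_in())"
```

```text
the job is handed in; nothing more can be done
None
```

The job is done and handed in at about 35.5 s, well inside the 72 s limit. No verdict was reported.

- **Die block:** I seated the block with the 75 mm hole spacing on the bed pins. The tool stopped at 0.0741 m, which matches fully down. Both pins showed in the holes after release.
- **Crank:** I held the handle the whole way and turned it clockwise at about 0.63 rad/s for two turns. I then went on to the far stop at about 12.72 rad, where the force rose to about 11.6 N with almost no more motion. Tracking error stayed under about 1°, and contact forces while turning stayed under about 15 N.
- **Release:** I opened the gripper slowly and backed away along the crank axis. The crank stayed at the stop.

**Last checks:** Two scene pictures 1.2 s apart show the bed and crank unmoved, with the block flat on the bed at the far end. Only one of its pins was in view by then, because the roller housing hid the other. The loose goods in view looked unmoved.

**Disagreement:** My camera estimates of the handle end's height differed by up to about 25 mm (0.197 to 0.222 m). I used the stated geometry, and the grasp and tracking confirmed it.

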